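# Turn settled pigment jars over in a bench tumbler

## Robot

A 6-joint arm with a two-finger parallel gripper is mounted at the origin on a cart in front of the work surface, level with it; the furniture and walls round the work are solid. World frame = base frame: x ahead of the robot, y to its left, z up, the work surface at z = 0. Lengths are in m, angles in rad, forces in N, time in s.
With the tool pointing down it reaches from about 0.35 to 0.725 m from the base axis. Payload 4.3 kg.
Tool frame: the origin (TCP) lies midway between the tips of the shut fingers; the grasp point (between the pads) lies 19 mm behind it (r.grasp_offset is the distance from the TCP to the grasp point, in m); y points along the fingers, z is the direction in which the jaws open and shut, and the axes are right-handed (so a half turn about y gives the same grasp; the last joint's range is limited). The gripper opens to 85 mm and grips with 20 to 120 N. Pads are 22 mm wide; open, the fingers measure 114 mm over their backs; the gripper's body (76 mm by 85 mm) begins 54 mm behind the grasp point. The pads swing forward as they close: fully open they stand 13 mm farther back than shut.
Start: joints at [-1.359, 0.377, 0.081, 1.274, 0, 1.46], TCP at [0.182, -0.546, 0.231] pointing down, gripper open.
Joint ranges: [-2.72, 2.72], [-0.84, 1.66], [-1.02, 1.22], [-1.77, 2.12], [-1.37, 1.28], [-3.14, 3.14]. Speed limits (rad/s): [2.57, 2.57, 3.14, 3.14, 3.14, 3.14].

## Interface

Orientations are given as a unit quaternion [w, x, y, z].
In Python, from plant import sensors, vision, hand_in, r gives the robot as it stands.
- The arm moves only by the shell command python3 -m pendant 'ROWS' [OPENING] [FORCE]. ROWS is JSON, a list of rows, each an object with "translation": the shift along the tool's x, y, z in cm, a list of three; "turn": the turn, a rotation vector about the tool's x, y, z in degrees, a list of three. A call has 1 to 10 rows; each row is the pose to reach, as a shift and turn from the pose commanded when the call began, along the tool's axes at that moment; what a row does not reach only later rows make up. A row lasts 1/12 s, in which the tool goes at most 41.7 mm and 7.16 degrees, less where a joint would pass 70% of its speed; a pose out of reach is approached as far as the arm can. A call with a gripper value outside its range is refused whole. OPENING is the opening, from 0 (shut) to 1 (fully open), set as the call begins (- or left out, the last holds). The fingers move at their own pace and stop on an object; FORCE is the grip in N (left out, the last holds). Time passes only in rows, so rows that repeat a pose let the fingers close. It gives the time, the measured TCP pose, the force and the opening at its end, in the units of the state.
- sensors.read_state(): the state, without advancing time (a new reading comes with each control period).
- vision.capture(name): name is "scene" or "top"; returns the picture (400x640x3 uint8, red, green, blue); there is no depth.
- vision.camera_params(name): a dict with "intrinsics" (3x3 intrinsics, pixels), "k1" (the pictures are not rectified: a ray, as slopes to the right and down, at radius r is drawn at 1 + k1 r^2 times it, then the intrinsics apply), "pose" (4x4, takes a point from camera to world coordinates). Camera axes: x right, y up, looking along -z (the intrinsics and any distortion apply to the point x, -y, -z); pixel columns grow to the right and rows downward; lengths in m; the calibration is good to about 2 mm. A picture is of the moment at which its call begins. camera_params takes no time and is no camera call.
- hand_in(): hands the job in, once; it reports no verdict.
The state is a dict: "clock": time; "joints": joint angles; "joint_velocities": joint speeds; "tau": joint torques, N m; "tcp_pos": TCP position; "tool_rot": TCP orientation; "contact_force": force on the tool from outside, world axes, zero at the start; "ft_torque": the same for the moment, N m; "width": opening from 0.0 (shut) to 1.0 (fully open).
Only numpy, scipy, OpenCV 4.12 (cv2) and the standard library are available. Lean on these libraries where they do the work, as an engineer would, in place of code of your own. Each camera call takes 0.05 s, during which the arm holds its last target. There are 200 camera calls.

## Task

The pigment in the jars has settled. Slide the tumbler's gate aside, stand every jar that is there upright in a pocket of its own, slide the gate fully shut over them, then crank the cradle right over so that the jars are upside down, and crank it back fully upright with the gate still shut. Then slide the gate aside, and set all the jars upright on the cork mat, each wholly on the mat, leaving the cradle upright and the other things on the bench where they are.

Things in the scene. Friction and masses are not known exactly. Their poses are not given: they have to be found in the camera images.
- jar_yellow: closed white plastic screw-top jar of casting pigment with a yellow lid and a plain band of that colour, body 54 mm in diameter up to 54 mm height, 80 mm tall overall, about 160 g; the lid (50 mm in diameter, from 59 to 80 mm height) is fixed on; the jar can be gripped by it. At the start it stands on the dark rubber bench mat (5 mm thick), or is absent (None). Origin at the centre of its underside, z towards the lid.
- jar_blue: closed white plastic screw-top jar of casting pigment with a blue lid and a plain band of that colour, body 54 mm in diameter up to 54 mm height, 80 mm tall overall, about 160 g; the lid (50 mm in diameter, from 59 to 80 mm height) is fixed on; the jar can be gripped by it. At the start it stands on the dark rubber bench mat (5 mm thick), or is absent (None). Origin at the centre of its underside, z towards the lid.
- jar_green: closed white plastic screw-top jar of casting pigment with a green lid and a plain band of that colour, body 54 mm in diameter up to 54 mm height, 80 mm tall overall, about 160 g; the lid (50 mm in diameter, from 59 to 80 mm height) is fixed on; the jar can be gripped by it. At the start it stands on the dark rubber bench mat (5 mm thick), or is absent (None). Origin at the centre of its underside, z towards the lid.
- tumbler: fixed grey and aluminium jar tumbler. Base plate 150 (x) by 310 (y) mm; origin on the bench below the middle pocket; its y axis is parallel to the axle, which runs 125 mm above the bench. With the cradle upright the pocket floors stand 85 mm above the bench and the lids of the loaded jars 165 mm. The gate's guide rails reach 94 mm to +x of the axle, up to 185 mm above the bench. The two axle stands are at y = -122 and +158 mm (140 mm high, rounded heads to 155 mm)
- cradle_part (a joint): turn of the cradle about the axle (rad): 0 = upright (end stop), pi = upside down (end stop). It grows as the crank handle goes from the -x side of the axle up over the top to the +x side. Stays where it is left; takes about 6 to 8 N at the handle, and a knock can turn it a little
- gate_part (a joint): slide of the gate (m): 0 = shut (end stop), the bar lying over the middle of the lids, 6 mm above them; 0.075 = open (end stop), the bar shifted to the tumbler's +x clear of the pockets. About 2.5 N of friction
- gate_tab (a point): middle of the red upright tab by which the gate is taken from above: 14 mm along the slide (x), 26 mm along y, 26 mm tall, its top 11 mm above this point; 195 mm above the bench with the cradle upright. It stands on the gate's steel bar (20 mm wide), whose top is 14 mm below this point, and 54 mm to +y of the last pocket. Axes as the tumbler's while upright; x is the opening direction
- crank_handle (a point): middle of the black crank handle: a freely turning round sleeve, 16 mm in diameter and 56 mm long along the tumbler's y, 60 mm from the axle and clear to the -y side of it (176 mm to -y of the tumbler's origin); can be gripped across x from above at every angle of the turn
- cradle_floor (a point): centre of the cradle's floor, the same point as pocket_1; z is the cradle's own up direction, which points down when it is upside down
- pocket_0 (a point): centre of the floor of the -y (crank side) pocket in the tumbler's cradle. Each pocket is 64 mm square inside with walls 34 mm high above the floor; pockets lie in a row along the tumbler's y, 68 mm apart. Turns with the cradle; axes as the tumbler's while the cradle is upright
- pocket_1 (a point): centre of the floor of the middle pocket in the tumbler's cradle. Each pocket is 64 mm square inside with walls 34 mm high above the floor; pockets lie in a row along the tumbler's y, 68 mm apart. Turns with the cradle; axes as the tumbler's while the cradle is upright
- pocket_2 (a point): centre of the floor of the +y (tab side) pocket in the tumbler's cradle. Each pocket is 64 mm square inside with walls 34 mm high above the floor; pockets lie in a row along the tumbler's y, 68 mm apart. Turns with the cradle; axes as the tumbler's while the cradle is upright
- mat: cork mat fixed to the bench, 110 (x) by 240 (y) mm, 5 mm thick; origin at the centre of its underside, so its top is 5 mm above the bench
- steel_cup: bystander: steel cup with a red band, 60 mm in diameter, 52 mm tall; origin under its centre
- carton: bystander: brown card box 90x68x58 mm; origin under its centre
- tape_roll: bystander: roll of black tape, 80 mm in diameter, 24 mm tall; origin under its centre
- fuse_carton: bystander: pale card box 55x85x32 mm; origin under its centre
- mould_cup: bystander: clear mould cup, 68 mm in diameter, 40 mm tall; origin under its centre
- resin_dish: bystander: shallow round resin dish, 166 mm in diameter, 36 mm tall; origin under its centre
There are look-alikes about, which are no part of the job. What is shaped like the jar_green but orange or pink is not meant.

How it is judged:
By the outcome, as a careful person would: the job done as asked, in the order asked, and still so for the second after the job is handed in, with the robot touching nothing.
Of jar_yellow, jar_blue, jar_green only 2 to 3 are there at a start; the rules pass over those that are not, and their reading is None.
At some moment in a run one of jar_yellow, jar_blue, jar_green may be knocked a few centimetres aside while the robot is not near it.
It also fails if it takes over 210 s, if anything falls off the work surface, if the arm or the gripper's body presses on something with over 40 N, if the wrist force passes 120 N, or if a joint passes its speed limit or range.

## Working session

There is one attempt and no reset: what is moved stays moved. The work goes in short steps, Python scripts to look and compute and a shell command to move; the robot and the scene stay as the last step left them, time stands still between calls to the robot, and variables do not carry over. Pictures are saved under pics/ and viewed, about 12 in all and at most 16, crops included, and the job is handed in when it is done.

```bash
ls; mkdir -p pics; cat > look.py <<'E'
from plant import sensors, vision, r
import cv2, numpy as np, sys
def snap(name, fn):
    im=vision.capture(name); cv2.imwrite(f'pics/{fn}.png', im[:,:,::-1]); return im
def ray(cam,u,v):
    p=vision.camera_params(cam); K=np.array(p['intrinsics']); T=np.array(p['pose'])
    d=np.array([(u-K[0,2])/K[0,0],(v-K[1,2])/K[1,1]]); s=d.copy()
    for _ in range(20): s=d/(1+p['k1']*(s@s))
    return T[:3,3], T[:3,:3]@np.array([s[0],-s[1],-1.])
def onz(cam,u,v,z):
    o,d=ray(cam,u,v); return o+d*(z-o[2])/d[2]
def proj(cam,P):
    p=vision.camera_params(cam); K=np.array(p['intrinsics']); T=np.array(p['pose'])
    c=T[:3,:3].T@(np.array(P)-T[:3,3]); s=np.array([c[0],-c[1]])/-c[2]; s=s*(1+p['k1']*(s@s))
    return s*[K[0,0],K[1,1]]+[K[0,2],K[1,2]]
E
python3 - <<'E'
from look import *
np.set_printoptions(precision=4,suppress=True)
for c in('scene','top'):
    snap(c,c+'0'); print(vision.camera_params(c))
print(sensors.read_state(), r.grasp_offset)
E
```

```text
pics
{'intrinsics': array([[415.9183,   0.    , 322.2005],
       [  0.    , 415.9183, 196.845 ],
       [  0.    ,   0.    ,   1.    ]]), 'k1': -0.09384771522570101, 'pose': array([[-0.5981,  0.3951, -0.6973, -0.4423],
       [-0.8012, -0.2738,  0.5321,  0.6333],
       [ 0.0193,  0.8769,  0.4803,  0.8185],
       [ 0.    ,  0.    ,  0.    ,  1.    ]])}
{'intrinsics': array([[364.7913,   0.    , 318.2029],
       [  0.    , 364.7913, 201.3772],
       [  0.    ,   0.    ,   1.    ]]), 'k1': -0.014955791234067352, 'pose': array([[-0.0301,  0.9939, -0.1057,  0.4269],
       [-0.9995, -0.0312, -0.0081, -0.1185],
       [-0.0114,  0.1054,  0.9944,  1.4092],
       [ 0.    ,  0.    ,  0.    ,  1.    ]])}
{'clock': 0.1, 'joints': array([-1.3593,  0.378 ,  0.0797,  1.2744, -0.    ,  1.4605]), 'joint_velocities': array([ 0.0001, -0.0002,  0.0026, -0.0019,  0.0002,  0.0009]), 'tau': array([  0.0013, -46.4693,  27.0582,   0.0119,  -0.0001,  -0.    ]), 'tcp_pos': array([ 0.1817, -0.5449,  0.2304]), 'tool_rot': array([ 0.1132, -0.1133,  0.6986, -0.6973]), 'contact_force': array([ 0.4813, -0.2193,  0.0497]), 'ft_torque': array([ 0.0174, -0.0361, -0.0243]), 'width': 1.0011214988788677} 0.0187
```

View pics/scene0.png

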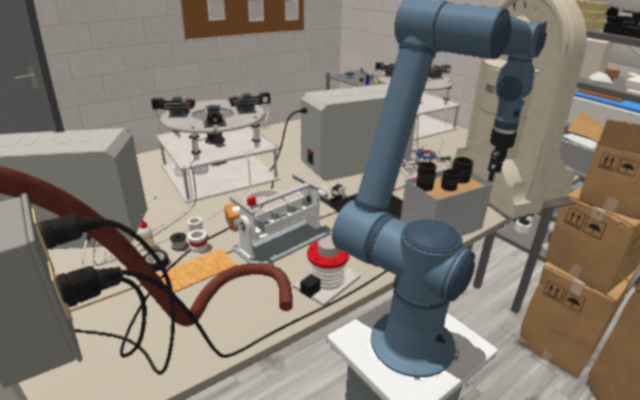

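View pics/top0.png

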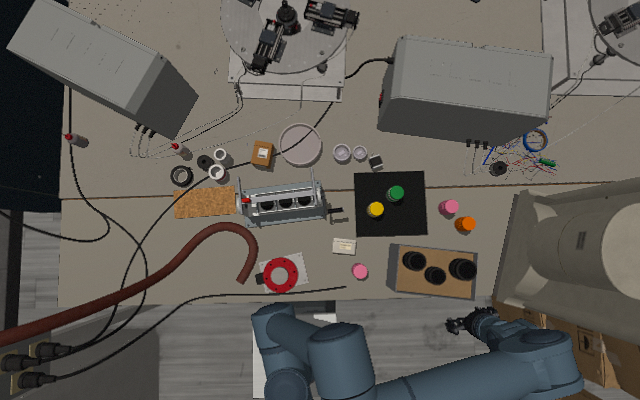

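The top view shows the tumbler near (285,200) with its red tab at (245,200) and crank at (337,210). The cork mat is at (205,203). Yellow (375,210) and green (397,193) stand on the dark mat, and I see no blue jar. I'll zoom in and measure.

```bash
python3 - <<'E'
from look import *
np.set_printoptions(precision=4,suppress=True)
im=cv2.imread('pics/top0.png')
cv2.imwrite('pics/top0c.png',cv2.resize(im[140:280,160:440],None,fx=2.85,fy=2.85,interpolation=cv2.INTER_CUBIC))
h=cv2.cvtColor(im,cv2.COLOR_BGR2HSV)
for n,lo,hi,z in (('yellow',(20,140,100),(32,255,255),.085),('green',(50,120,50),(85,255,255),.085),('blue',(100,130,60),(125,255,255),.085),('red',(0,150,80),(6,255,255),.206)):
    m=cv2.inRange(h,lo,hi)
    k,_,st,ce=cv2.connectedComponentsWithStats(m)
    for i in range(1,k):
        if st[i,4]>25: print(n,st[i],ce[i],onz('top',*ce[i],z))
m=cv2.inRange(h,(8,100,120),(18,255,255)); m[:, :165]=0;m[:,245:]=0; m[:180]=0;m[225:]=0
p=cv2.findNonZero(m); rc=cv2.minAreaRect(p); b=cv2.boxPoints(rc); print(rc); P=np.array([onz('top',*q,.005)[:2] for q in b]); print(P,P.mean(0))
E
```

```text
yellow [370 202  14  14 156] [376.3077 208.3462] [ 0.5355 -0.3182  0.085 ]
green [539 159  17   7  41] [547.6341 162.439 ] [ 0.6855 -0.9579  0.085 ]
green [390 185  14  15 159] [396.5849 191.9182] [ 0.5934 -0.395   0.085 ]
blue [523 132  25  21  95] [530.2 144. ] [ 0.7569 -0.8998  0.085 ]
blue [483 146  11  19  36] [488.1667 154.6667] [ 0.7214 -0.7404  0.085 ]
red [242 198   8   4  31] [245.3871 199.5484] [0.5685 0.1334 0.206 ]
((203.97586059570312, 201.71035766601562), (27.82023811340332, 61.78584289550781), 85.2363510131836)
[[0.6372 0.4631]
 [0.6496 0.2212]
 [0.5409 0.2128]
 [0.5283 0.4528]] [0.589  0.3375]
```

View pics/top0c.png

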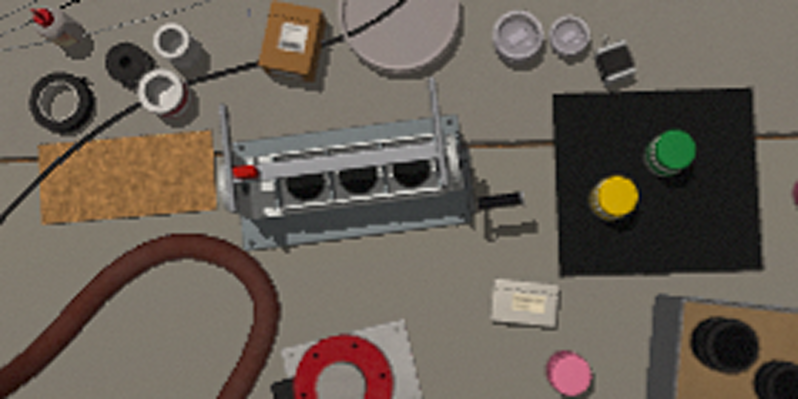

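```bash
python3 - <<'E'
from look import *
np.set_printoptions(precision=4,suppress=True)
im=cv2.imread('pics/scene0.png')
cv2.imwrite('pics/scene0c.png',cv2.resize(im[170:320,130:350],None,fx=3.6,fy=3.6,interpolation=cv2.INTER_CUBIC))
def full(u,v): return 160+(u+.5)/2.85-.5,140+(v+.5)/2.85-.5
for n,q,z in (('handle out',(520,199),.125),('handle in',(480,203),.125),('plate LL',(243,250),.005),('plate LR',(475,220),.005),('plate UR',(458,115),.005),('railL',(223,106),.18),('railR',(433,83),.18),('tab',(244,172),.206),('carton',(295,40),.058),('dish',(402,20),.036)):
    print(n,onz('top',*full(*q),z))
def tri(a,b):
    o1,d1=ray('top',*a);o2,d2=ray('scene',*b)
    s=np.linalg.lstsq(np.c_[d1,-d2],o2-o1,rcond=None)[0]; p,q=o1+d1*s[0],o2+d2*s[1]
    return (p+q)/2,np.linalg.norm(p-q)
print('hose tip',tri((243,282),(287,305)))
print('tab',tri((245.4,199.5),(252,199)))
print('hose crest',tri((215,226),(245,270)))
E
```

```text
handle out [ 0.5319 -0.1915  0.125 ]
handle in [ 0.5285 -0.1418  0.125 ]
plate LL [0.4842 0.1783 0.005 ]
plate LR [ 0.5152 -0.1365  0.005 ]
plate UR [ 0.6595 -0.118   0.005 ]
railL [0.6505 0.1638 0.18  ]
railR [ 0.6703 -0.0892  0.18  ]
tab [0.5669 0.1338 0.206 ]
carton [0.7584 0.0953 0.058 ]
dish [ 0.7866 -0.0464  0.036 ]
hose tip (array([0.2812, 0.1885, 0.0168]), np.float64(0.008360300041949941))
tab (array([0.5685, 0.1334, 0.1998]), np.float64(0.002939242215122002))
hose crest (array([0.4722, 0.2532, 0.0517]), np.float64(0.06391923531800536))
```

View pics/scene0c.png

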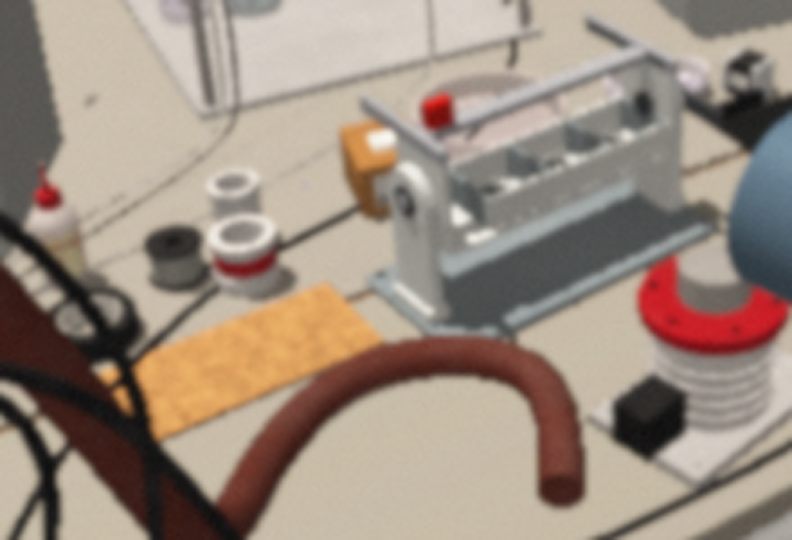

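Scene view: the hose arches over the bench in front of the mat, tip near full-frame (287,305), and the tumbler's gate tab is at (252,200). I'll enlarge the tumbler in the top view to pin down its pose.

```bash
python3 - <<'E'
from look import *
im=cv2.imread('pics/top0.png')
cv2.imwrite('pics/top0t.png',cv2.resize(im[165:232,230:350],None,fx=6.6,fy=6.6,interpolation=cv2.INTER_CUBIC))
E
```

```text
(no output)
```

View pics/top0t.png

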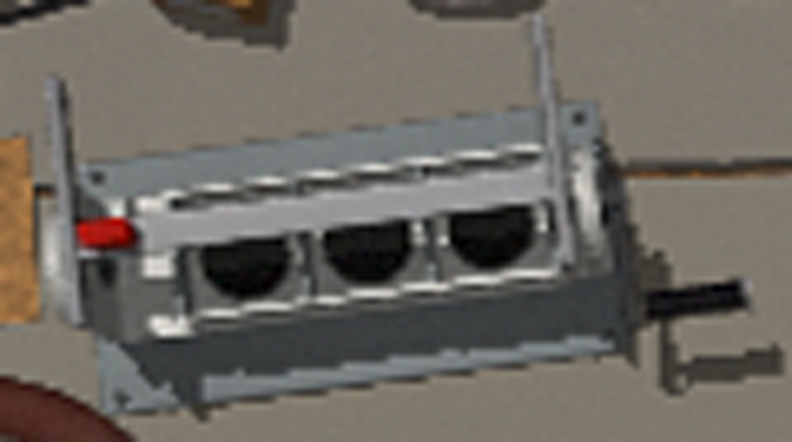

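```bash
python3 - <<'E'
from look import *
from scipy.optimize import least_squares
np.set_printoptions(precision=4,suppress=True)
F=[((102,412),(-.075,-.137+.31),.006),((632,345),(-.075,-.137),.006),((597,100),(.075,-.137),.006),
((188,318),(-.034,.102),.119),((553,273),(-.034,-.102),.119),((745,295),(-.06,-.204),.125),
((432,285),(-.034,-.034),.119),((306,300),(-.034,.034),.119)]
W=np.array([onz('top',230+(q[0]+.5)/6.6-.5,165+(q[1]+.5)/6.6-.5,z)[:2] for q,_,z in F]); L=np.array([f[1] for f in F])
def tf(p): c,s=np.cos(p[2]),np.sin(p[2]); return L@np.array([[c,s],[-s,c]])+p[:2]
s=least_squares(lambda p:(tf(p)-W).ravel(),[.573,.012,.09],loss='soft_l1',f_scale=.002)
print(s.x,np.degrees(s.x[2])); print((tf(s.x)-W)*1000)
t=onz('top',245.4,199.5,.206)[:2]-s.x[:2];c,d=np.cos(s.x[2]),np.sin(s.x[2]); print('tab local',t@[c,d],t@[-d,c])
E
```

```text
[0.5744 0.0124 0.09  ] 5.1577897851936045
[[-1.5081  0.2522]
 [-3.2573  1.8122]
 [ 0.9086 -0.6767]
 [ 1.318   3.9805]
 [ 1.461  -2.0324]
 [ 0.3165 -3.5098]
 [-0.1984  0.3829]
 [-0.3182  0.048 ]]
tab local 0.00512624956800309 0.12105441198473998
```

```bash
cat > plan.py <<'E'
from look import *
from scipy.spatial.transform import Rotation as R
import sys
np.set_printoptions(precision=2,suppress=True)
O=np.array([.5744,.0124]);Y=np.radians(5.2);ex=np.array([np.cos(Y),np.sin(Y)]);ey=np.array([-ex[1],ex[0]])
def loc(x,y): return O+x*ex+y*ey
def cur():
    s=sensors.read_state();q=s['tool_rot'];return s,R.from_quat([q[1],q[2],q[3],q[0]])
def plan(p,jaw=Y,label=''):
    s,Rc=cur(); best=None
    for k in (0,np.pi):
        z=np.array([np.cos(jaw+k),np.sin(jaw+k),0]);y=np.array([0,0,-1.]);M=R.from_matrix(np.c_[np.cross(y,z),y,z])
        v=(Rc.inv()*M).as_rotvec(degrees=True)
        if best is None or np.linalg.norm(v)<np.linalg.norm(best):best=v
        print('  alt turn',v)
    d=np.array(p)-s['tcp_pos']
    print(label,np.array(p),'shift cm',Rc.inv().apply(d)*100,'turn',best, 'tcp',s['tcp_pos']*1000,'F',s['contact_force'],'w',round(s['width'],2),'t',round(s['clock'],1),'j6',round(s['joints'][5],2))
    print('  tool axes x,y,z in world:',Rc.as_matrix().T.round(2).tolist())
E
python3 -c "
from plan import *
plan([.1817,-.5449,.30]);plan([*loc(.005,.122),.26])"
```

```text
alt turn [  0.08 -76.76  -0.08]
  alt turn [  0.09 103.24   0.09]
 [ 0.18 -0.54  0.3 ] shift cm [ 0.   -6.96 -0.01] turn [  0.08 -76.76  -0.08] tcp [ 181.72 -544.9   230.44] F [ 0.48 -0.22  0.05] w 1.0 t 0.1 j6 1.46
  tool axes x,y,z in world: [[-0.95, -0.32, -0.0], [-0.0, 0.0, -1.0], [0.32, -0.95, -0.0]]
  alt turn [  0.08 -76.76  -0.08]
  alt turn [  0.09 103.24   0.09]
 [0.57 0.13 0.26] shift cm [-58.16  -2.85 -52.22] turn [  0.08 -76.76  -0.08] tcp [ 181.72 -544.9   230.44] F [ 0.48 -0.22  0.05] w 1.0 t 0.1 j6 1.46
  tool axes x,y,z in world: [[-0.95, -0.32, -0.0], [-0.0, 0.0, -1.0], [0.32, -0.95, -0.0]]
```

```bash
python3 -m pendant '[{"translation":[0,-7,0],"turn":[0,0,0]},{"translation":[0,-7,0],"turn":[0,0,0]},{"translation":[-29,-7,-26],"turn":[0,-76.8,0]},{"translation":[-29,-7,-26],"turn":[0,-76.8,0]},{"translation":[-29,-7,-26],"turn":[0,-76.8,0]},{"translation":[-29,-7,-26],"turn":[0,-76.8,0]},{"translation":[-29,-7,-26],"turn":[0,-76.8,0]},{"translation":[-29,-7,-26],"turn":[0,-76.8,0]},{"translation":[-29,-7,-26],"turn":[0,-76.8,0]},{"translation":[-29,-7,-26],"turn":[0,-76.8,0]}]' 0.5 30; python3 -c "
from plan import *
plan([*loc(.005,.122),.26])"
```

```text
clock: 0.93
tcp_pos: [0.3472, -0.2538, 0.301]
tool_rot: [0.436, -0.436, 0.557, -0.557]
contact_force: [1.4, -0.3, 0.7]
width: 0.5
  alt turn [  0.02 -19.15  -0.02]
  alt turn [  0.03 160.85   0.03]
 [0.57 0.13 0.26] shift cm [-43.     4.11  12.11] turn [  0.02 -19.15  -0.02] tcp [ 347.18 -253.83  301.01] F [ 1.38 -0.32  0.7 ] w 0.5 t 0.9 j6 1.04
  tool axes x,y,z in world: [[-0.24, -0.97, -0.0], [-0.0, 0.0, -1.0], [0.97, -0.24, -0.0]]
```

```bash
python3 -m pendant '[{"translation":[-43,4.1,12.1],"turn":[0,-19.2,0]},{"translation":[-43,4.1,12.1],"turn":[0,-19.2,0]},{"translation":[-43,4.1,12.1],"turn":[0,-19.2,0]},{"translation":[-43,4.1,12.1],"turn":[0,-19.2,0]},{"translation":[-43,4.1,12.1],"turn":[0,-19.2,0]},{"translation":[-43,4.1,12.1],"turn":[0,-19.2,0]},{"translation":[-43,4.1,12.1],"turn":[0,-19.2,0]},{"translation":[-43,4.1,12.1],"turn":[0,-19.2,0]},{"translation":[-43,4.1,12.1],"turn":[0,-19.2,0]},{"translation":[-43,4.1,12.1],"turn":[0,-19.2,0]}]'; python3 -m pendant '[{"translation":[0,0,0],"turn":[0,0,0]},{"translation":[0,0,0],"turn":[0,0,0]},{"translation":[0,0,0],"turn":[0,0,0]}]'; python3 -c "
from plan import *
plan([*loc(.005,.122),.188])"
```

```text
clock: 1.77
tcp_pos: [0.5546, 0.1056, 0.2625]
tool_rot: [-0.521, 0.521, -0.478, 0.478]
contact_force: [0.7, -1.4, -0.0]
width: 0.503
clock: 2.02
tcp_pos: [0.5537, 0.1032, 0.2627]
tool_rot: [-0.521, 0.522, -0.478, 0.478]
contact_force: [-0.2, -0.5, 0.6]
width: 0.506
  alt turn [ 0.09 -0.24  0.04]
  alt turn [ -0.06 179.76   0.15]
 [0.57 0.13 0.19] shift cm [-2.98  7.46  1.74] turn [ 0.09 -0.24  0.04] tcp [553.71 103.23 262.67] F [-0.22 -0.47  0.55] w 0.51 t 2.0 j6 1.56
  tool axes x,y,z in world: [[0.09, -1.0, 0.0], [-0.0, -0.0, -1.0], [1.0, 0.09, -0.0]]
```

```bash
python3 -m pendant '[{"translation":[-3,0,1.7],"turn":[0,-0.2,0]},{"translation":[-3,0,1.7],"turn":[0,-0.2,0]},{"translation":[-3,3,1.7],"turn":[0,-0.2,0]},{"translation":[-3,5,1.7],"turn":[0,-0.2,0]},{"translation":[-3,7.4,1.7],"turn":[0,-0.2,0]},{"translation":[-3,7.4,1.7],"turn":[0,-0.2,0]},{"translation":[-3,7.4,1.7],"turn":[0,-0.2,0]},{"translation":[-3,7.4,1.7],"turn":[0,-0.2,0]}]' && python3 -m pendant '[{"translation":[0,0,0],"turn":[0,0,0]},{"translation":[0,0,0],"turn":[0,0,0]},{"translation":[0,0,0],"turn":[0,0,0]},{"translation":[0,0,0],"turn":[0,0,0]},{"translation":[0,0,0],"turn":[0,0,0]},{"translation":[0,0,0],"turn":[0,0,0]},{"translation":[0,0,0],"turn":[0,0,0]},{"translation":[0,0,0],"turn":[0,0,0]}]' 0 30; python3 -c "
from plan import *
plan([*loc(.075,.122),.188])"
```

```text
clock: 2.68
tcp_pos: [0.569, 0.1339, 0.1908]
tool_rot: [0.522, -0.521, 0.477, -0.478]
contact_force: [-0.3, -1.0, 0.1]
width: 0.5
clock: 3.35
tcp_pos: [0.5695, 0.1347, 0.191]
tool_rot: [0.523, -0.521, 0.476, -0.478]
contact_force: [-1.4, -1.2, 7.0]
width: 0.157
  alt turn [-0.16 -0.05  0.04]
  alt turn [ -0.06 179.95  -0.25]
 [0.64 0.14 0.19] shift cm [0.02 0.32 6.88] turn [-0.16 -0.05  0.04] tcp [569.54 134.71 190.96] F [-1.38 -1.19  6.98] w 0.16 t 3.4 j6 1.61
  tool axes x,y,z in world: [[0.09, -1.0, 0.0], [0.0, -0.0, -1.0], [1.0, 0.09, 0.0]]
```

```bash
python3 -m pendant '[{"translation":[0,0,1.5],"turn":[0,0,0]},{"translation":[0,0,3],"turn":[0,0,0]},{"translation":[0,0,4.5],"turn":[0,0,0]},{"translation":[0,0,6],"turn":[0,0,0]},{"translation":[0,0,6.8],"turn":[0,0,0]},{"translation":[0,0,7.2],"turn":[0,0,0]},{"translation":[0,0,7.4],"turn":[0,0,0]},{"translation":[0,0,7.4],"turn":[0,0,0]},{"translation":[0,0,7.4],"turn":[0,0,0]}]'; python3 -c "
from plan import *
plan([*loc(.075,.122),.188])"
```

```text
clock: 4.1
tcp_pos: [0.6393, 0.1414, 0.1881]
tool_rot: [-0.52, 0.524, -0.479, 0.475]
contact_force: [-5.7, -0.2, 2.0]
width: 0.152
  alt turn [ 0.4  -0.04  0.01]
  alt turn [ -0.01 179.96   0.62]
 [0.64 0.14 0.19] shift cm [ 0.06  0.01 -0.13] turn [ 0.4  -0.04  0.01] tcp [639.25 141.37 188.12] F [-5.69 -0.21  2.04] w 0.15 t 4.1 j6 1.6
  tool axes x,y,z in world: [[0.09, -1.0, 0.0], [-0.01, -0.0, -1.0], [1.0, 0.09, -0.01]]
```

```bash
python3 -m pendant '[{"translation":[0,0,0.3],"turn":[0,0,0]},{"translation":[0,0,0.5],"turn":[0,0,0]},{"translation":[0,0,0.5],"turn":[0,0,0]},{"translation":[0,0,0.5],"turn":[0,0,0]}]'; python3 -c "
from plan import *
plan([*loc(.075,.122),.188])"
```

```text
clock: 4.43
tcp_pos: [0.641, 0.1415, 0.1865]
tool_rot: [-0.518, 0.526, -0.48, 0.474]
contact_force: [-12.7, -1.3, 0.1]
width: 0.153
  alt turn [ 0.81 -0.03  0.02]
  alt turn [ -0.03 179.96   1.28]
 [0.64 0.14 0.19] shift cm [ 0.05 -0.15 -0.3 ] turn [ 0.81 -0.03  0.02] tcp [640.96 141.5  186.48] F [-12.72  -1.29   0.09] w 0.15 t 4.4 j6 1.6
  tool axes x,y,z in world: [[0.09, -1.0, 0.0], [-0.01, -0.0, -1.0], [1.0, 0.09, -0.01]]
```

```bash
python3 -m pendant '[{"translation":[0,0,-0.4],"turn":[0,0,0]},{"translation":[0,0,-0.4],"turn":[0,0,0]},{"translation":[0,0,-0.4],"turn":[0,0,0]},{"translation":[0,0,-0.4],"turn":[0,0,0]}]' 0.5 && python3 -m pendant '[{"translation":[0,-4,0],"turn":[0,0,0]},{"translation":[0,-8,0],"turn":[0,0,0]},{"translation":[22,-10,-10],"turn":[0,0,0]},{"translation":[22,-10,-10],"turn":[0,0,0]},{"translation":[22,-10,-10],"turn":[0,0,0]},{"translation":[22,-10,-10],"turn":[0,0,0]},{"translation":[22,-10,-10],"turn":[0,0,0]},{"translation":[22,-10,-10],"turn":[0,0,0]},{"translation":[22,-10,-10],"turn":[0,0,0]},{"translation":[22,-10,-10],"turn":[0,0,0]}]' 1.0; cat > jars.py <<'E'
from plan import *
def jars(fn,z=.085):
    im=snap('top',fn)[:,:,::-1]; h=cv2.cvtColor(np.ascontiguousarray(im),cv2.COLOR_BGR2HSV); out={}
    for n,lo,hi in (('yellow',(20,140,100),(32,255,255)),('green',(50,120,50),(85,255,255)),('blue',(100,130,60),(125,255,255)),('red',(0,150,80),(6,255,255))):
        k,_,st,ce=cv2.connectedComponentsWithStats(cv2.inRange(h,lo,hi))
        for i in range(1,k):
            if st[i,4]>20 and 170<ce[i][0]<430 and 140<ce[i][1]<240:
                out[n]=onz('top',*ce[i],z if n!='red' else .206); print(n,st[i],ce[i],out[n])
    return out
E
python3 -c "
from jars import *
np.set_printoptions(precision=4,suppress=True)
jars('t1');plan([.536,-.319,.2])"
```

```text
clock: 4.77
tcp_pos: [0.6444, 0.1416, 0.1899]
tool_rot: [0.522, -0.521, 0.477, -0.478]
contact_force: [0.2, 0.2, -0.2]
width: 0.497
clock: 5.6
tcp_pos: [0.5637, -0.0884, 0.2902]
tool_rot: [0.521, -0.521, 0.477, -0.479]
contact_force: [0.3, 1.0, 0.4]
width: 0.997
yellow [370 202  14  14 156] [376.3077 208.3462] [ 0.5355 -0.3182  0.085 ]
green [390 185  14  15 160] [396.5938 191.875 ] [ 0.5936 -0.395   0.085 ]
red [240 177   8   4  27] [243.2963 178.3333] [0.6402 0.1398 0.206 ]
  alt turn [-0.1055 -0.1603  0.0073]
  alt turn [ -0.0115 179.8396  -0.1655]
 [ 0.536 -0.319  0.2  ] shift cm [22.8525  8.9753 -4.8364] turn [-0.1055 -0.1603  0.0073] tcp [563.9362 -87.1128 289.8135] F [-0.0894  0.4884 -0.5763] w 1.0 t 5.7 j6 1.22
  tool axes x,y,z in world: [[0.09, -1.0, 0.0], [0.0, 0.0, -1.0], [1.0, 0.09, 0.0]]
```

```bash
sed -i 's/O=np.array(\[.5744,.0124\])/O=np.array([.5764,.0126])/' plan.py; python3 -m pendant '[{"translation":[22.9,5,-4.8],"turn":[0,0,0]},{"translation":[22.9,5,-4.8],"turn":[0,0,0]},{"translation":[22.9,5,-4.8],"turn":[0,0,0]},{"translation":[22.9,5,-4.8],"turn":[0,0,0]},{"translation":[22.9,5,-4.8],"turn":[0,0,0]},{"translation":[22.9,5,-4.8],"turn":[0,0,0]},{"translation":[22.9,9,-4.8],"turn":[0,0,0]},{"translation":[22.9,12,-4.8],"turn":[0,0,0]},{"translation":[22.9,12,-4.8],"turn":[0,0,0]},{"translation":[22.9,12,-4.8],"turn":[0,0,0]}]'; python3 -c "
from jars import *
plan([.5362,-.319,.057])"
```

```text
clock: 6.48
tcp_pos: [0.5356, -0.3167, 0.1675]
tool_rot: [-0.522, 0.522, -0.478, 0.475]
contact_force: [0.4, 0.2, 0.6]
width: 1.001
  alt turn [ 0.21  0.04 -0.2 ]
  alt turn [  -0.32 -179.96   -0.32]
 [ 0.54 -0.32  0.06] shift cm [ 0.27 11.05  0.08] turn [ 0.21  0.04 -0.2 ] tcp [ 535.56 -316.7   167.47] F [0.4  0.2  0.59] w 1.0 t 6.5 j6 0.84
  tool axes x,y,z in world: [[0.09, -1.0, -0.0], [-0.0, 0.0, -1.0], [1.0, 0.09, -0.0]]
```

```bash
python3 -m pendant '[{"translation":[0.3,3,0],"turn":[0,0,0]},{"translation":[0.3,5.5,0],"turn":[0,0,0]},{"translation":[0.3,8,0],"turn":[0,0,0]},{"translation":[0.3,9.5,0],"turn":[0,0,0]},{"translation":[0.3,11,0],"turn":[0,0,0]},{"translation":[0.3,11,0],"turn":[0,0,0]},{"translation":[0.3,11,0],"turn":[0,0,0]},{"translation":[0.3,11,0],"turn":[0,0,0]}]' && python3 -m pendant '[{"translation":[0,0,0],"turn":[0,0,0]},{"translation":[0,0,0],"turn":[0,0,0]},{"translation":[0,0,0],"turn":[0,0,0]},{"translation":[0,0,0],"turn":[0,0,0]},{"translation":[0,0,0],"turn":[0,0,0]},{"translation":[0,0,0],"turn":[0,0,0]},{"translation":[0,0,0],"turn":[0,0,0]},{"translation":[0,0,0],"turn":[0,0,0]}]' 0 35; python3 -m pendant '[{"translation":[0,-2,0],"turn":[0,0,0]},{"translation":[0,-5,0],"turn":[0,0,0]},{"translation":[0,-9,0],"turn":[0,0,0]},{"translation":[0,-13,0],"turn":[0,0,0]},{"translation":[0,-17,0],"turn":[0,0,0]},{"translation":[0,-21,0],"turn":[0,0,0]},{"translation":[0,-23,0],"turn":[0,0,0]},{"translation":[0,-23,0],"turn":[0,0,0]}]';  python3 -c "
from jars import *
plan([*loc(0,.068),.28])"
```

```text
clock: 7.15
tcp_pos: [0.5385, -0.3225, 0.062]
tool_rot: [0.522, -0.522, 0.475, -0.478]
contact_force: [-0.3, 0.2, 1.0]
width: 0.999
clock: 7.82
tcp_pos: [0.537, -0.3225, 0.0607]
tool_rot: [0.522, -0.522, 0.476, -0.478]
contact_force: [-1.8, -0.2, 6.8]
width: 0.573
clock: 8.48
tcp_pos: [0.5382, -0.3233, 0.2955]
tool_rot: [0.522, -0.521, 0.474, -0.481]
contact_force: [-0.2, 0.8, -1.0]
width: 0.567
  alt turn [-0.44 -0.07  0.39]
  alt turn [ -0.61 179.92  -0.68]
 [0.57 0.08 0.28] shift cm [-39.93   1.33   6.78] turn [-0.44 -0.07  0.39] tcp [ 538.23 -323.33  295.52] F [-0.24  0.83 -1.01] w 0.57 t 8.5 j6 0.84
  tool axes x,y,z in world: [[0.09, -1.0, 0.01], [0.01, -0.01, -1.0], [1.0, 0.09, 0.01]]
```

```bash
python3 -m pendant '[{"translation":[-39.8,0.5,6.8],"turn":[0,0,0]},{"translation":[-39.8,0.5,6.8],"turn":[0,0,0]},{"translation":[-39.8,0.5,6.8],"turn":[0,0,0]},{"translation":[-39.8,0.5,6.8],"turn":[0,0,0]},{"translation":[-39.8,0.5,6.8],"turn":[0,0,0]},{"translation":[-39.8,0.5,6.8],"turn":[0,0,0]},{"translation":[-39.8,0.5,6.8],"turn":[0,0,0]},{"translation":[-39.8,0.5,6.8],"turn":[0,0,0]},{"translation":[-39.8,0.5,6.8],"turn":[0,0,0]},{"translation":[-39.8,0.5,6.8],"turn":[0,0,0]}]'; python3 -m pendant '[{"translation":[0,0,0],"turn":[0,0,0]},{"translation":[0,0,0],"turn":[0,0,0]},{"translation":[0,0,0],"turn":[0,0,0]}]';  python3 -c "
from jars import *
plan([*loc(0,.0665),.2])"
```

```text
clock: 9.32
tcp_pos: [0.5673, 0.0841, 0.2825]
tool_rot: [-0.522, 0.523, -0.478, 0.476]
contact_force: [0.7, -0.5, -2.0]
width: 0.571
clock: 9.57
tcp_pos: [0.5679, 0.0803, 0.283]
tool_rot: [-0.521, 0.523, -0.477, 0.477]
contact_force: [-0.1, 0.5, -2.2]
width: 0.568
  alt turn [ 0.13 -0.06  0.03]
  alt turn [ -0.05 179.94   0.2 ]
 [0.57 0.08 0.2 ] shift cm [0.16 8.3  0.25] turn [ 0.13 -0.06  0.03] tcp [567.89  80.26 282.97] F [-0.13  0.49 -2.2 ] w 0.57 t 9.6 j6 1.51
  tool axes x,y,z in world: [[0.09, -1.0, 0.0], [-0.0, -0.0, -1.0], [1.0, 0.09, -0.0]]
```

```bash
python3 -m pendant '[{"translation":[0.1,4,0.2],"turn":[0,0,0]},{"translation":[0.1,8,0.2],"turn":[0,0,0]},{"translation":[0.1,8.8,0.2],"turn":[0,0,0]},{"translation":[0.1,8.8,0.2],"turn":[0,0,0]},{"translation":[0.1,8.8,0.2],"turn":[0,0,0]}]';  python3 -c "
from jars import *
plan([*loc(0,.0665),.1415])
a=snap('top','t2')[:,:,::-1][165:232,230:350];b=snap('scene','s2')[:,:,::-1][180:270,200:360]
cv2.imwrite('pics/c2.png',np.vstack([cv2.resize(a,(540,300),interpolation=2),cv2.resize(b,(540,300),interpolation=2)]))"
```

```text
clock: 9.98
tcp_pos: [0.5707, 0.0787, 0.197]
tool_rot: [-0.521, 0.522, -0.478, 0.478]
contact_force: [0.8, 0.4, -1.5]
width: 0.569
  alt turn [ 0.01 -0.16  0.01]
  alt turn [ -0.02 179.84   0.02]
 [0.57 0.08 0.14] shift cm [-0.02  5.55 -0.03] turn [ 0.01 -0.16  0.01] tcp [570.71  78.69 196.98] F [ 0.82  0.41 -1.5 ] w 0.57 t 10.0 j6 1.51
  tool axes x,y,z in world: [[0.09, -1.0, 0.0], [-0.0, -0.0, -1.0], [1.0, 0.09, -0.0]]
```

View pics/c2.png

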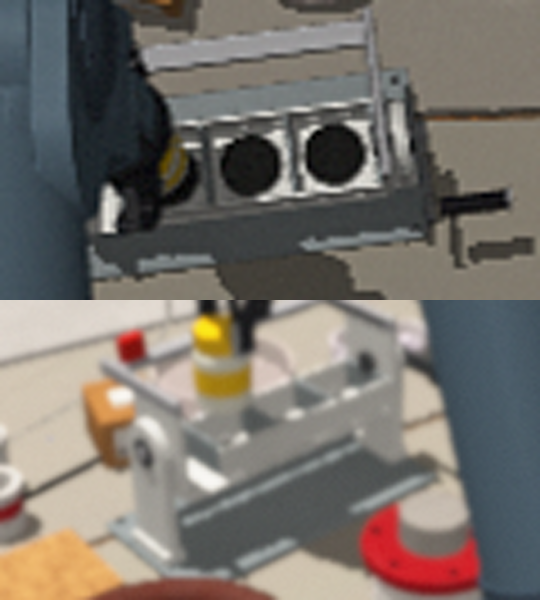

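The gate is open and the yellow jar hangs over the +y pocket. The pocket floor discs show at crop (251,164) and (334,155), so I'll check the pocket centres from them.

```bash
python3 -c "
from jars import *
np.set_printoptions(precision=4,suppress=True)
im=cv2.imread('pics/t2.png');g=cv2.inRange(cv2.cvtColor(im,cv2.COLOR_BGR2GRAY),0,45)
k,_,st,ce=cv2.connectedComponentsWithStats(g)
for i in range(1,k):
  if st[i,4]>60 and 230<ce[i][0]<350 and 165<ce[i][1]<232: print(st[i],ce[i],onz('top',*ce[i],.0855))
print(loc(0,0),loc(0,-.068))"
```

```text
[ 238  152   36  193 1384] [253.3902 217.6633] [0.5154 0.1301 0.0855]
[298 193  13  13 130] [303.7231 198.9308] [ 0.5782 -0.055   0.0855]
[279 195  13  14 135] [285.0741 201.5481] [0.5708 0.0134 0.0855]
[0.5764 0.0126] [ 0.5826 -0.0551]
```

```bash
python3 -m pendant '[{"translation":[0,0,-0.3],"turn":[0,0,0]},{"translation":[0,2,-0.3],"turn":[0,0,0]},{"translation":[0,3.5,-0.3],"turn":[0,0,0]},{"translation":[0,4.5,-0.3],"turn":[0,0,0]},{"translation":[0,5.2,-0.3],"turn":[0,0,0]},{"translation":[0,5.5,-0.3],"turn":[0,0,0]},{"translation":[0,5.5,-0.3],"turn":[0,0,0]},{"translation":[0,5.5,-0.3],"turn":[0,0,0]}]';  python3 -c "
from jars import *
plan([*loc(-.003,.0665),.1415])"
```

```text
clock: 10.75
tcp_pos: [0.5683, 0.0795, 0.1421]
tool_rot: [0.522, -0.522, 0.477, -0.477]
contact_force: [0.6, 0.1, -1.0]
width: 0.563
  alt turn [-0.09 -0.06  0.01]
  alt turn [ -0.02 179.94  -0.14]
 [0.57 0.08 0.14] shift cm [ 0.09  0.06 -0.1 ] turn [-0.09 -0.06  0.01] tcp [568.27  79.53 142.06] F [ 0.61  0.06 -1.02] w 0.56 t 10.8 j6 1.51
  tool axes x,y,z in world: [[0.09, -1.0, 0.0], [0.0, -0.0, -1.0], [1.0, 0.09, 0.0]]
```

```bash
python3 -m pendant '[{"translation":[0,0.2,0],"turn":[0,0,0]},{"translation":[0,0.2,0],"turn":[0,0,0]}]'; python3 -m pendant '[{"translation":[0,0,0],"turn":[0,0,0]},{"translation":[0,0,0],"turn":[0,0,0]},{"translation":[0,0,0],"turn":[0,0,0]},{"translation":[0,0,0],"turn":[0,0,0]},{"translation":[0,-2,0],"turn":[0,0,0]},{"translation":[0,-5,0],"turn":[0,0,0]},{"translation":[0,-9,0],"turn":[0,0,0]},{"translation":[0,-13,0],"turn":[0,0,0]},{"translation":[0,-14,0],"turn":[0,0,0]},{"translation":[0,-14,0],"turn":[0,0,0]}]' 0.85; python3 -m pendant '[{"translation":[44,0,0],"turn":[0,0,0]},{"translation":[44,0,0],"turn":[0,0,0]},{"translation":[44,0,0],"turn":[0,0,0]},{"translation":[44,0,0],"turn":[0,0,0]},{"translation":[44,0,0],"turn":[0,0,0]},{"translation":[44,0,0],"turn":[0,0,0]},{"translation":[44,0,0],"turn":[0,0,0]},{"translation":[44,0,0],"turn":[0,0,0]},{"translation":[44,0,0],"turn":[0,0,0]},{"translation":[44,0,0],"turn":[0,0,0]}]' 1;   python3 -c "
from jars import *
np.set_printoptions(precision=4,suppress=True)
jars('t3');plan([.5945,-.3965,.17]);snap('scene','s3')
jars('t3',.165)
a=cv2.imread('pics/t3.png')[150:240,160:320];b=cv2.imread('pics/s3.png')[180:270,200:360]
cv2.imwrite('pics/c3.png',np.vstack([cv2.resize(a,(540,300),interpolation=2),cv2.resize(b,(540,300),interpolation=2)]))"
```

```text
clock: 10.92
tcp_pos: [0.5689, 0.0796, 0.1411]
tool_rot: [0.523, -0.521, 0.476, -0.478]
contact_force: [-0.6, 0.3, 3.6]
width: 0.566
clock: 11.75
tcp_pos: [0.57, 0.0796, 0.2837]
tool_rot: [0.524, -0.52, 0.475, -0.479]
contact_force: [0.3, -0.4, 0.1]
width: 0.851
clock: 12.58
tcp_pos: [0.6042, -0.3372, 0.2774]
tool_rot: [-0.522, 0.522, -0.478, 0.476]
contact_force: [1.9, -0.2, 0.7]
width: 1.0
yellow [256 193  14  14 165] [262.4061 199.4909] [0.581  0.0963 0.085 ]
red [240 177   8   4  30] [243.2667 178.5   ] [0.6397 0.1399 0.206 ]
  alt turn [ 0.3106 -0.4848  0.1261]
  alt turn [ -0.1975 179.5145   0.4865]
 [ 0.5945 -0.3965  0.17  ] shift cm [ 4.9627 10.4444 -1.2252] turn [ 0.3106 -0.4848  0.1261] tcp [ 603.175  -345.7562  274.2656] F [ 0.087  -4.7822 -2.1682] w 1.0 t 12.6 j6 0.88
  tool axes x,y,z in world: [[0.08, -1.0, 0.0], [-0.01, -0.0, -1.0], [1.0, 0.08, -0.01]]
yellow [256 193  14  14 165] [262.4061 199.4909] [0.5717 0.0833 0.165 ]
red [240 177   8   4  30] [243.2667 178.5   ] [0.6397 0.1399 0.206 ]
```

View pics/c3.png

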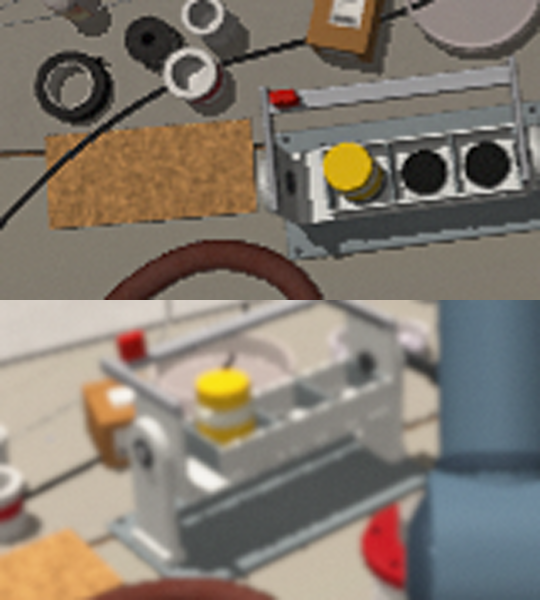

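```bash
python3 -m pendant '[{"translation":[5,8,-1.2],"turn":[0,0,0]},{"translation":[5,8,-1.2],"turn":[0,0,0]},{"translation":[5,8,-1.2],"turn":[0,0,0]},{"translation":[5,8,-1.2],"turn":[0,0,0]},{"translation":[5,8,-1.2],"turn":[0,0,0]},{"translation":[5,8,-1.2],"turn":[0,0,0]}]';   python3 -c "
from jars import *
np.set_printoptions(precision=4,suppress=True)
h=cv2.cvtColor(cv2.imread('pics/t2.png'),cv2.COLOR_BGR2HSV)
k,_,st,ce=cv2.connectedComponentsWithStats(cv2.inRange(h,(50,120,50),(85,255,255)))
print([ (c,onz('top',*c,.085)) for s,c in zip(st,ce) if 100<s[4]<1000])
im=snap('top','t4');plan([.5945,-.397,.06])
h=cv2.cvtColor(im,cv2.COLOR_RGB2HSV);m=cv2.inRange(h,(50,120,50),(85,255,255));m[:,450:]=0;print(cv2.boundingRect(m))
"
```

```text
clock: 13.23
tcp_pos: [0.5984, -0.3851, 0.2015]
tool_rot: [0.523, -0.522, 0.476, -0.478]
contact_force: [0.2, -0.0, 0.5]
width: 0.999
[(array([396.6076, 191.8734]), array([ 0.5936, -0.3951,  0.085 ]))]
  alt turn [-0.1715  0.0334  0.1251]
  alt turn [   0.1964 -179.9663    0.2693]
 [ 0.5945 -0.397   0.06  ] shift cm [ 1.0876 14.2038 -0.5763] turn [-0.1715  0.0334  0.1251] tcp [ 598.7949 -385.3735  202.0302] F [-1.1217  0.0284  0.124 ] w 1.0 t 13.3 j6 0.82
  tool axes x,y,z in world: [[0.09, -1.0, 0.0], [0.0, -0.0, -1.0], [1.0, 0.09, 0.0]]
(387, 185, 11, 13)
```

```bash
python3 -c "
from jars import *
snap('scene','s4')
a=cv2.imread('pics/t4.png')[160:250,350:470];b=cv2.imread('pics/t3.png')[160:250,350:470]
cv2.imwrite('pics/c4.png',np.hstack([cv2.resize(a,(400,300),interpolation=2),cv2.resize(b,(400,300),interpolation=2)]))"
```

```text
(no output)
```

View pics/c4.png

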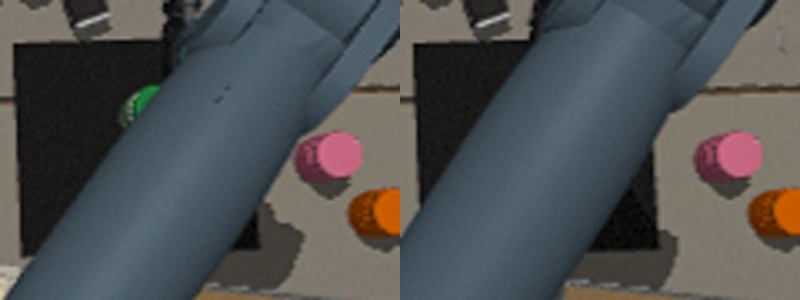

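```bash
python3 -c "
from jars import *
for f in('t2','t4'):
  h=cv2.cvtColor(cv2.imread(f'pics/{f}.png'),cv2.COLOR_BGR2HSV);m=cv2.inRange(h,(50,120,50),(85,255,255))
  print(f);print((m[183:202,384:398]>0).astype(int))"
```

```text
t2
[[0 0 0 0 0 0 0 0 0 0 0 0 0 0]
 [0 0 0 0 0 0 0 0 0 0 0 0 0 0]
 [0 0 0 0 0 0 0 0 0 0 0 0 1 1]
 [0 0 0 0 0 0 0 0 0 1 1 1 1 1]
 [0 0 0 0 0 0 0 0 1 1 1 1 1 1]
 [0 0 0 0 0 0 0 0 1 1 1 1 1 1]
 [0 0 0 0 0 0 0 1 1 1 1 1 1 1]
 [0 0 0 0 0 0 1 1 1 1 1 1 1 1]
 [0 0 0 0 0 0 1 1 1 1 1 1 1 1]
 [0 0 0 0 0 0 1 1 1 1 1 1 1 1]
 [0 0 0 1 0 0 1 1 1 1 1 1 1 1]
 [0 0 0 1 0 0 1 1 1 1 1 1 1 1]
 [0 0 0 1 0 0 1 1 1 1 1 1 1 1]
 [0 0 0 0 0 0 0 1 1 1 1 1 1 1]
 [0 0 0 0 1 0 0 0 1 1 1 1 1 1]
 [0 0 0 0 0 1 0 0 0 0 1 1 1 1]
 [0 0 0 0 0 0 1 0 0 0 0 0 0 0]
 [0 0 0 0 0 0 0 1 1 0 0 0 0 0]
 [0 0 0 0 0 0 0 0 0 0 1 0 0 0]]
t4
[[0 0 0 0 0 0 0 0 0 0 0 0 0 0]
 [0 0 0 0 0 0 0 0 0 0 0 0 0 0]
 [0 0 0 0 0 0 0 0 0 0 0 1 1 1]
 [0 0 0 0 0 0 0 0 0 1 1 1 1 1]
 [0 0 0 0 0 0 0 0 1 1 1 1 1 0]
 [0 0 0 0 0 0 0 0 1 1 1 1 0 0]
 [0 0 0 0 0 0 0 1 1 1 1 0 0 0]
 [0 0 0 0 0 0 1 1 1 1 1 0 0 0]
 [0 0 0 0 0 0 1 1 1 1 0 0 0 0]
 [0 0 0 0 0 0 1 1 1 0 0 0 0 0]
 [0 0 0 1 0 0 1 1 0 0 0 0 0 0]
 [0 0 0 1 0 0 1 1 0 0 0 0 0 0]
 [0 0 0 1 0 0 0 0 0 0 0 0 0 0]
 [0 0 0 0 0 0 0 0 0 0 0 0 0 0]
 [0 0 0 0 1 0 0 0 0 0 0 0 0 0]
 [0 0 0 0 0 0 0 0 0 0 0 0 0 0]
 [0 0 0 0 0 0 0 0 0 0 0 0 0 0]
 [0 0 0 0 0 0 0 0 0 0 0 0 0 0]
 [0 0 0 0 0 0 0 0 0 0 0 0 0 0]]
```

Green hasn't moved: the lid edge pixels match, and the extra pixels are only the band. I'll descend and grip it.

```bash
python3 -m pendant '[{"translation":[1.0,2,-0.5],"turn":[0,0,0]},{"translation":[1.0,5,-0.5],"turn":[0,0,0]},{"translation":[1.0,8,-0.5],"turn":[0,0,0]},{"translation":[1.0,11,-0.5],"turn":[0,0,0]},{"translation":[1.0,13,-0.5],"turn":[0,0,0]},{"translation":[1.0,14.2,-0.5],"turn":[0,0,0]},{"translation":[1.0,14.2,-0.5],"turn":[0,0,0]},{"translation":[1.0,14.2,-0.5],"turn":[0,0,0]},{"translation":[1.0,14.2,-0.5],"turn":[0,0,0]}]' && python3 -m pendant '[{"translation":[0,0,0],"turn":[0,0,0]},{"translation":[0,0,0],"turn":[0,0,0]},{"translation":[0,0,0],"turn":[0,0,0]},{"translation":[0,0,0],"turn":[0,0,0]},{"translation":[0,0,0],"turn":[0,0,0]},{"translation":[0,0,0],"turn":[0,0,0]},{"translation":[0,0,0],"turn":[0,0,0]},{"translation":[0,0,0],"turn":[0,0,0]}]' 0 35; python3 -m pendant '[{"translation":[0,-2,0],"turn":[0,0,0]},{"translation":[0,-5,0],"turn":[0,0,0]},{"translation":[0,-9,0],"turn":[0,0,0]},{"translation":[0,-13,0],"turn":[0,0,0]},{"translation":[0,-17,0],"turn":[0,0,0]},{"translation":[0,-21,0],"turn":[0,0,0]},{"translation":[0,-23,0],"turn":[0,0,0]},{"translation":[0,-23,0],"turn":[0,0,0]}]';  python3 -c "
from jars import *
plan([*loc(-.003,-.069),.29])"
```

```text
clock: 14.08
tcp_pos: [0.5949, -0.3973, 0.0597]
tool_rot: [0.522, -0.522, 0.476, -0.478]
contact_force: [0.4, -0.7, 0.7]
width: 1.001
clock: 14.75
tcp_pos: [0.594, -0.3974, 0.0588]
tool_rot: [0.522, -0.522, 0.476, -0.478]
contact_force: [-1.1, 0.3, 4.6]
width: 0.571
clock: 15.42
tcp_pos: [0.5948, -0.398, 0.2939]
tool_rot: [0.522, -0.522, 0.473, -0.481]
contact_force: [0.0, -0.0, -0.5]
width: 0.57
  alt turn [-0.43 -0.07  0.42]
  alt turn [ -0.65 179.93  -0.67]
 [ 0.58 -0.06  0.29] shift cm [-34.16   0.15   1.54] turn [-0.43 -0.07  0.42] tcp [ 594.79 -397.99  293.86] F [ 0.02 -0.01 -0.53] w 0.57 t 15.4 j6 0.8
  tool axes x,y,z in world: [[0.09, -1.0, 0.01], [0.01, -0.01, -1.0], [1.0, 0.09, 0.01]]
```

```bash
python3 -m pendant '[{"translation":[-34.2,0,1.5],"turn":[0,0,0]},{"translation":[-34.2,0,1.5],"turn":[0,0,0]},{"translation":[-34.2,0,1.5],"turn":[0,0,0]},{"translation":[-34.2,0,1.5],"turn":[0,0,0]},{"translation":[-34.2,0,1.5],"turn":[0,0,0]},{"translation":[-34.2,0,1.5],"turn":[0,0,0]},{"translation":[-34.2,0,1.5],"turn":[0,0,0]},{"translation":[-34.2,0,1.5],"turn":[0,0,0]},{"translation":[-34.2,0,1.5],"turn":[0,0,0]},{"translation":[-34.2,0,1.5],"turn":[0,0,0]}]'; python3 -m pendant '[{"translation":[0,2,0],"turn":[0,0,0]},{"translation":[0,6,0],"turn":[0,0,0]},{"translation":[0,8.5,0],"turn":[0,0,0]},{"translation":[0,8.5,0],"turn":[0,0,0]},{"translation":[0,8.5,0],"turn":[0,0,0]}]';  python3 -c "
from jars import *
plan([*loc(-.003,-.069),.14])"
```

```text
clock: 16.25
tcp_pos: [0.5766, -0.0514, 0.2861]
tool_rot: [-0.523, 0.523, -0.477, 0.475]
contact_force: [-0.3, -0.5, -0.7]
width: 0.571
clock: 16.67
tcp_pos: [0.5758, -0.0556, 0.2002]
tool_rot: [-0.52, 0.523, -0.479, 0.476]
contact_force: [-0.1, -0.8, -0.7]
width: 0.572
  alt turn [ 0.3  -0.15 -0.06]
  alt turn [  0.1  179.85   0.47]
 [ 0.58 -0.06  0.14] shift cm [0.12 6.02 0.41] turn [ 0.3  -0.15 -0.06] tcp [575.75 -55.59 200.19] F [-0.06 -0.77 -0.68] w 0.57 t 16.7 j6 1.28
  tool axes x,y,z in world: [[0.09, -1.0, -0.0], [-0.01, 0.0, -1.0], [1.0, 0.09, -0.01]]
```

```bash
python3 -m pendant '[{"translation":[0.1,1,0.4],"turn":[0,0,0]},{"translation":[0.1,2.5,0.4],"turn":[0,0,0]},{"translation":[0.1,4,0.4],"turn":[0,0,0]},{"translation":[0.1,5.2,0.4],"turn":[0,0,0]},{"translation":[0.1,5.8,0.4],"turn":[0,0,0]},{"translation":[0.1,6.1,0.4],"turn":[0,0,0]},{"translation":[0.1,6.1,0.4],"turn":[0,0,0]},{"translation":[0.1,6.1,0.4],"turn":[0,0,0]}]'
```

```text
clock: 17.33
tcp_pos: [0.5827, -0.0558, 0.1423]
tool_rot: [0.522, -0.522, 0.476, -0.478]
contact_force: [-0.5, -0.5, -1.6]
width: 0.57
```

```bash
python3 -m pendant '[{"translation":[0,0.35,-0.15],"turn":[0,0,0]},{"translation":[0,0.35,-0.15],"turn":[0,0,0]},{"translation":[0,0.35,-0.15],"turn":[0,0,0]}]'; python3 -m pendant '[{"translation":[0,0,0],"turn":[0,0,0]},{"translation":[0,0,0],"turn":[0,0,0]},{"translation":[0,0,0],"turn":[0,0,0]},{"translation":[0,0,0],"turn":[0,0,0]},{"translation":[0,-2,0],"turn":[0,0,0]},{"translation":[0,-5,0],"turn":[0,0,0]},{"translation":[0,-9,0],"turn":[0,0,0]},{"translation":[0,-12,0],"turn":[0,0,0]},{"translation":[0,-12,0],"turn":[0,0,0]},{"translation":[0,-12,0],"turn":[0,0,0]}]' 0.85; python3 -c "
from jars import *
plan([.6405,.1412,.27])"
```

```text
clock: 17.58
tcp_pos: [0.582, -0.0559, 0.1395]
tool_rot: [0.523, -0.521, 0.476, -0.478]
contact_force: [1.2, -0.9, 4.2]
width: 0.57
clock: 18.42
tcp_pos: [0.5817, -0.0559, 0.2598]
tool_rot: [0.523, -0.521, 0.476, -0.479]
contact_force: [0.4, -0.4, -1.3]
width: 0.849
  alt turn [-0.25 -0.07  0.09]
  alt turn [ -0.13 179.93  -0.4 ]
 [0.64 0.14 0.27] shift cm [-19.1   -1.02   7.63] turn [-0.25 -0.07  0.09] tcp [581.66 -55.88 259.79] F [ 0.39 -0.37 -1.28] w 0.85 t 18.4 j6 1.28
  tool axes x,y,z in world: [[0.09, -1.0, 0.0], [0.0, -0.0, -1.0], [1.0, 0.09, 0.0]]
```

```bash
python3 -m pendant '[{"translation":[-19.1,-1,7.6],"turn":[0,0,0]},{"translation":[-19.1,-1,7.6],"turn":[0,0,0]},{"translation":[-19.1,-1,7.6],"turn":[0,0,0]},{"translation":[-19.1,-1,7.6],"turn":[0,0,0]},{"translation":[-19.1,-1,7.6],"turn":[0,0,0]},{"translation":[-19.1,-1,7.6],"turn":[0,0,0]},{"translation":[-19.1,-1,7.6],"turn":[0,0,0]},{"translation":[-19.1,-1,7.6],"turn":[0,0,0]}]' 0.5; python3 -c "
from jars import *
np.set_printoptions(precision=4,suppress=True)
plan([.6405,.1412,.189]);jars('t5',.165);print(loc(0,-.068),loc(0,.068))"
```

```text
clock: 19.08
tcp_pos: [0.638, 0.1413, 0.2657]
tool_rot: [-0.521, 0.523, -0.478, 0.476]
contact_force: [0.2, -0.4, 0.2]
width: 0.499
  alt turn [ 0.1971 -0.0369  0.0435]
  alt turn [ -0.0683 179.9629   0.3095]
 [0.6405 0.1412 0.189 ] shift cm [0.0255 7.6667 0.2734] turn [ 0.1971 -0.0369  0.0435] tcp [638.0116 141.2899 265.6757] F [ 0.2279 -0.4263  0.2302] w 0.5 t 19.1 j6 1.6
  tool axes x,y,z in world: [[0.09, -1.0, 0.0], [-0.0, -0.0, -1.0], [1.0, 0.09, -0.0]]
yellow [256 193  14  14 141] [262.6099 199.4894] [0.5717 0.0826 0.165 ]
green [295 188  15  14 161] [302.118  194.5155] [ 0.5846 -0.0537  0.165 ]
[ 0.5826 -0.0551] [0.5702 0.0803]
```

```bash
python3 -m pendant '[{"translation":[0,2,0.2],"turn":[0,0,0]},{"translation":[0,5,0.2],"turn":[0,0,0]},{"translation":[0,7,0.2],"turn":[0,0,0]},{"translation":[0,7.6,0.2],"turn":[0,0,0]},{"translation":[0,7.6,0.2],"turn":[0,0,0]},{"translation":[0,7.6,0.2],"turn":[0,0,0]}]' && python3 -m pendant '[{"translation":[0,0,0],"turn":[0,0,0]},{"translation":[0,0,0],"turn":[0,0,0]},{"translation":[0,0,0],"turn":[0,0,0]},{"translation":[0,0,0],"turn":[0,0,0]},{"translation":[0,0,0],"turn":[0,0,0]},{"translation":[0,0,0],"turn":[0,0,0]},{"translation":[0,0,0],"turn":[0,0,0]},{"translation":[0,0,0],"turn":[0,0,0]}]' 0 30;  python3 -m pendant '[{"translation":[0,0,-1.5],"turn":[0,0,0]},{"translation":[0,0,-3],"turn":[0,0,0]},{"translation":[0,0,-4.5],"turn":[0,0,0]},{"translation":[0,0,-6],"turn":[0,0,0]},{"translation":[0,0,-6.8],"turn":[0,0,0]},{"translation":[0,0,-7.2],"turn":[0,0,0]},{"translation":[0,0,-7.5],"turn":[0,0,0]},{"translation":[0,0,-7.7],"turn":[0,0,0]},{"translation":[0,0,-7.9],"turn":[0,0,0]},{"translation":[0,0,-7.9],"turn":[0,0,0]}]'; python3 -c "
from jars import *
plan([*loc(0,.122),.189])"
```

```text
clock: 19.63
tcp_pos: [0.6407, 0.1406, 0.1923]
tool_rot: [-0.521, 0.522, -0.477, 0.478]
contact_force: [0.4, 0.0, 0.3]
width: 0.501
clock: 20.3
tcp_pos: [0.6415, 0.1415, 0.1924]
tool_rot: [0.522, -0.522, 0.477, -0.478]
contact_force: [-0.6, -1.9, 4.5]
width: 0.153
clock: 21.13
tcp_pos: [0.5678, 0.1346, 0.1972]
tool_rot: [0.525, -0.518, 0.473, -0.481]
contact_force: [2.9, -2.0, 18.7]
width: 0.15
  alt turn [-0.85 -0.08  0.05]
  alt turn [ -0.08 179.91  -1.34]
 [0.57 0.13 0.19] shift cm [ 0.03  0.81 -0.26] turn [-0.85 -0.08  0.05] tcp [567.82 134.64 197.19] F [ 2.92 -1.99 18.69] w 0.15 t 21.1 j6 1.61
  tool axes x,y,z in world: [[0.09, -1.0, 0.0], [0.01, 0.0, -1.0], [1.0, 0.09, 0.01]]
```

```bash
python3 -m pendant '[{"translation":[0,-0.3,-0.3],"turn":[0,0,0]},{"translation":[0,-0.4,-0.6],"turn":[0,0,0]},{"translation":[0,-0.4,-0.8],"turn":[0,0,0]},{"translation":[0,-0.4,-0.8],"turn":[0,0,0]},{"translation":[0,-0.4,-0.8],"turn":[0,0,0]}]'; python3 -c "
from jars import *
plan([*loc(0,.122),.189])"
```

```text
clock: 21.55
tcp_pos: [0.5612, 0.1339, 0.1983]
tool_rot: [0.525, -0.518, 0.473, -0.481]
contact_force: [11.4, -0.7, 1.5]
width: 0.155
  alt turn [-0.84 -0.1   0.06]
  alt turn [ -0.1  179.89  -1.31]
 [0.57 0.13 0.19] shift cm [0.01 0.93 0.4 ] turn [-0.84 -0.1   0.06] tcp [561.19 133.88 198.28] F [11.39 -0.75  1.48] w 0.15 t 21.6 j6 1.61
  tool axes x,y,z in world: [[0.09, -1.0, 0.0], [0.01, 0.0, -1.0], [1.0, 0.09, 0.01]]
```

```bash
sed -i 's/O=np.array(\[.5764,.0126\])/O=np.array([.5725,.0123])/' plan.py; python3 -m pendant '[{"translation":[0,0,0.4],"turn":[0,0,0]},{"translation":[0,0,0.4],"turn":[0,0,0]},{"translation":[0,0,0.4],"turn":[0,0,0]},{"translation":[0,0,0.4],"turn":[0,0,0]},{"translation":[0,0,0.4],"turn":[0,0,0]}]' 0.5; python3 -m pendant '[{"translation":[0,-4,0],"turn":[0,0,0]},{"translation":[0,-8,0],"turn":[0,0,0]},{"translation":[29.5,-8,-2.3],"turn":[0,0,0]},{"translation":[29.5,-8,-2.3],"turn":[0,0,0]},{"translation":[29.5,-8,-2.3],"turn":[0,0,0]},{"translation":[29.5,-8,-2.3],"turn":[0,0,0]},{"translation":[29.5,-8,-2.3],"turn":[0,0,0]},{"translation":[29.5,-8,-2.3],"turn":[0,0,0]},{"translation":[29.5,-8,-2.3],"turn":[0,0,0]},{"translation":[29.5,-8,-2.3],"turn":[0,0,0]}]'; python3 -c "
from jars import *
np.set_printoptions(precision=4,suppress=True)
plan([*loc(-.06,-.182),.16]);snap('scene','s6');jars('t6',.165)
print('tab expect',loc(0,.122))
a=cv2.imread('pics/t6.png')[160:240,230:350];b=cv2.imread('pics/s6.png')[180:270,225:360]
cv2.imwrite('pics/c6.png',np.hstack([cv2.resize(a,(390,260),interpolation=2),cv2.resize(b,(390,260),interpolation=2)]))"
```

```text
clock: 21.97
tcp_pos: [0.5573, 0.1343, 0.195]
tool_rot: [-0.521, 0.522, -0.478, 0.477]
contact_force: [0.6, 0.5, 0.3]
width: 0.498
clock: 22.8
tcp_pos: [0.5609, -0.1681, 0.2749]
tool_rot: [-0.519, 0.521, -0.479, 0.479]
contact_force: [-0.4, 1.1, 0.2]
width: 0.503
  alt turn [ 0.0741 -0.4703  0.1579]
  alt turn [ -0.2474 179.5295   0.1161]
 [ 0.5292 -0.1744  0.16  ] shift cm [ 0.3327 11.4915 -3.196 ] turn [ 0.0741 -0.4703  0.1579] tcp [ 560.939  -168.11    274.8641] F [-0.3817  1.0902  0.1805] w 0.5 t 22.8 j6 1.09
  tool axes x,y,z in world: [[0.08, -1.0, 0.0], [-0.0, -0.0, -1.0], [1.0, 0.08, -0.0]]
yellow [256 193  13   5  44] [261.7045 195.3864] [0.586  0.0855 0.165 ]
yellow [258 204  10   4  30] [262.6667 205.4333] [0.5511 0.0827 0.165 ]
green [296 188  13   5  39] [301.8205 190.3846] [ 0.5989 -0.0531  0.165 ]
green [298 198  10   5  32] [302.9062 200.2188] [ 0.5648 -0.0559  0.165 ]
red [242 200   8   4  30] [245.5 201.4] [0.5623 0.1331 0.206 ]
tab expect [0.5614 0.1338]
```

View pics/c6.png

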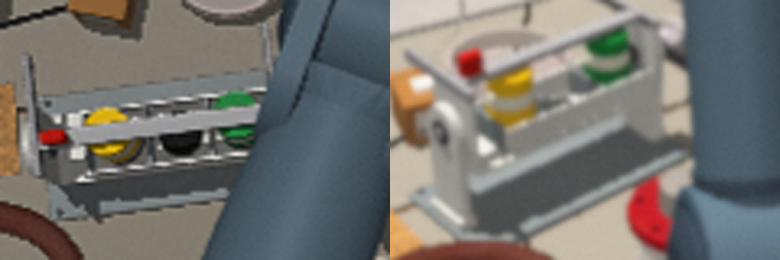

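The gate lies over the middle of both lids, and the tab is seen at (245,201), within 1 mm of where a shut gate should be. Next is the crank handle.

```bash
python3 -m pendant '[{"translation":[0.4,4,-3.2],"turn":[0,0,0]},{"translation":[0.4,8,-3.2],"turn":[0,0,0]},{"translation":[0.4,11.5,-3.2],"turn":[0,0,0]},{"translation":[0.4,11.5,-3.2],"turn":[0,0,0]},{"translation":[0.4,13.5,-3.2],"turn":[0,0,0]},{"translation":[0.4,15.5,-3.2],"turn":[0,0,0]},{"translation":[0.4,16.8,-3.2],"turn":[0,0,0]},{"translation":[0.4,16.8,-3.2],"turn":[0,0,0]},{"translation":[0.4,16.8,-3.2],"turn":[0,0,0]}]' && python3 -m pendant '[{"translation":[0,0,0],"turn":[0,0,0]},{"translation":[0,0,0],"turn":[0,0,0]},{"translation":[0,0,0],"turn":[0,0,0]},{"translation":[0,0,0],"turn":[0,0,0]},{"translation":[0,0,0],"turn":[0,0,0]},{"translation":[0,0,0],"turn":[0,0,0]},{"translation":[0,0,0],"turn":[0,0,0]},{"translation":[0,0,0],"turn":[0,0,0]}]' 0 50; python3 -c "
from jars import *
plan([*loc(-.06,-.182),.106])"
```

```text
clock: 23.65
tcp_pos: [0.5311, -0.1676, 0.1093]
tool_rot: [0.522, -0.522, 0.476, -0.477]
contact_force: [1.3, -0.4, 1.3]
width: 0.499
clock: 24.32
tcp_pos: [0.5304, -0.1689, 0.1097]
tool_rot: [-0.522, 0.522, -0.477, 0.478]
contact_force: [-2.5, 0.4, 5.8]
width: 0.168
  alt turn [-0.06 -0.06  0.08]
  alt turn [ -0.12 179.94  -0.09]
 [ 0.53 -0.17  0.11] shift cm [ 0.54  0.37 -0.16] turn [-0.06 -0.06  0.08] tcp [ 530.4  -168.86  109.67] F [-2.54  0.36  5.75] w 0.17 t 24.3 j6 1.06
  tool axes x,y,z in world: [[0.09, -1.0, 0.0], [0.0, -0.0, -1.0], [1.0, 0.09, 0.0]]
```

```bash
python3 -m pendant '[{"translation":[0,-1.04,0.09],"turn":[0,0,0]},{"translation":[0,-2.05,0.36],"turn":[0,0,0]},{"translation":[0,-3,0.8],"turn":[0,0,0]},{"translation":[0,-3.86,1.4],"turn":[0,0,0]},{"translation":[0,-4.6,2.14],"turn":[0,0,0]},{"translation":[0,-5.2,3],"turn":[0,0,0]},{"translation":[0,-5.64,3.95],"turn":[0,0,0]},{"translation":[0,-5.91,4.96],"turn":[0,0,0]},{"translation":[0,-6,6],"turn":[0,0,0]},{"translation":[0,-6,6],"turn":[0,0,0]}]'; python3 -c "
from jars import *
plan([*loc(0,-.177),.1697])"
```

```text
clock: 25.15
tcp_pos: [0.5903, -0.1631, 0.1697]
tool_rot: [-0.522, 0.522, -0.477, 0.477]
contact_force: [-3.4, 0.1, 5.8]
width: 0.168
  alt turn [-0.   -0.05  0.05]
  alt turn [ -0.07 179.95  -0.01]
 [ 0.59 -0.16  0.17] shift cm [ 0.07 -0.   -0.18] turn [-0.   -0.05  0.05] tcp [ 590.27 -163.11  169.67] F [-3.4   0.07  5.85] w 0.17 t 25.1 j6 1.11
  tool axes x,y,z in world: [[0.09, -1.0, 0.0], [0.0, -0.0, -1.0], [1.0, 0.09, 0.0]]
```

```bash
python3 -m pendant '[{"translation":[0,0.09,1.04],"turn":[0,0,0]},{"translation":[0,0.36,2.05],"turn":[0,0,0]},{"translation":[0,0.8,3],"turn":[0,0,0]},{"translation":[0,1.4,3.86],"turn":[0,0,0]},{"translation":[0,2.14,4.6],"turn":[0,0,0]},{"translation":[0,3,5.2],"turn":[0,0,0]},{"translation":[0,3.95,5.64],"turn":[0,0,0]},{"translation":[0,4.96,5.91],"turn":[0,0,0]},{"translation":[0,6,6],"turn":[0,0,0]},{"translation":[0,6.4,5.95],"turn":[0,0,0]}]'; python3 -m pendant '[{"translation":[0,0.2,0],"turn":[0,0,0]},{"translation":[0,0.4,0],"turn":[0,0,0]},{"translation":[0,0.4,0],"turn":[0,0,0]},{"translation":[0,0.4,0],"turn":[0,0,0]}]';python3 -c "
from jars import *
plan([*loc(.06,-.177),.1097]);b=snap('scene','s7')[:,:,::-1][170:270,200:360]
a=snap('top','t7')[:,:,::-1][160:240,230:350];
cv2.imwrite('pics/c7.png',np.hstack([cv2.resize(a,(390,260),interpolation=2),cv2.resize(b,(390,260),interpolation=2)]))"
```

```text
clock: 25.98
tcp_pos: [0.65, -0.1574, 0.1091]
tool_rot: [0.523, -0.521, 0.476, -0.478]
contact_force: [-13.3, 5.6, 38.9]
width: 0.165
clock: 26.32
tcp_pos: [0.6501, -0.1575, 0.1092]
tool_rot: [0.523, -0.521, 0.475, -0.479]
contact_force: [-15.4, 6.6, 37.4]
width: 0.166
  alt turn [-0.37 -0.03  0.13]
  alt turn [ -0.2  179.97  -0.58]
 [ 0.65 -0.16  0.11] shift cm [ 0.09 -0.05 -0.19] turn [-0.37 -0.03  0.13] tcp [ 650.13 -157.49  109.19] F [-15.35   6.63  37.39] w 0.17 t 26.3 j6 1.15
  tool axes x,y,z in world: [[0.09, -1.0, 0.0], [0.01, -0.0, -1.0], [1.0, 0.09, 0.01]]
```

View pics/c7.png

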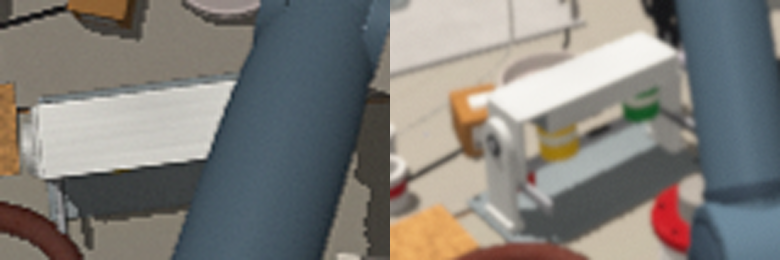

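Upside down and against the end stop, with both jars hanging lid-down on the shut gate. I'll crank back.

```bash
python3 -m pendant '[{"translation":[0,-0.8,0.05],"turn":[0,0,0]},{"translation":[0,-1.84,-0.04],"turn":[0,0,0]},{"translation":[0,-2.85,-0.31],"turn":[0,0,0]},{"translation":[0,-3.8,-0.75],"turn":[0,0,0]},{"translation":[0,-4.66,-1.35],"turn":[0,0,0]},{"translation":[0,-5.4,-2.09],"turn":[0,0,0]},{"translation":[0,-6,-2.95],"turn":[0,0,0]},{"translation":[0,-6.44,-3.9],"turn":[0,0,0]},{"translation":[0,-6.71,-4.91],"turn":[0,0,0]},{"translation":[0,-6.8,-5.95],"turn":[0,0,0]}]'; python3 -c "
from jars import *
plan([.5905,-.163,.1697])"
```

```text
clock: 27.25
tcp_pos: [0.5919, -0.163, 0.1698]
tool_rot: [0.524, -0.521, 0.476, -0.478]
contact_force: [6.1, 1.9, -3.0]
width: 0.167
  alt turn [-0.34 -0.03  0.01]
  alt turn [ -0.01 179.97  -0.53]
 [ 0.59 -0.16  0.17] shift cm [-0.01  0.01 -0.14] turn [-0.34 -0.03  0.01] tcp [ 591.87 -162.95  169.81] F [ 6.14  1.94 -3.01] w 0.17 t 27.2 j6 1.11
  tool axes x,y,z in world: [[0.09, -1.0, 0.0], [0.01, 0.0, -1.0], [1.0, 0.09, 0.01]]
```

```bash
python3 -m pendant '[{"translation":[0,0.09,-1.04],"turn":[0,0,0]},{"translation":[0,0.36,-2.05],"turn":[0,0,0]},{"translation":[0,0.8,-3],"turn":[0,0,0]},{"translation":[0,1.4,-3.86],"turn":[0,0,0]},{"translation":[0,2.14,-4.6],"turn":[0,0,0]},{"translation":[0,3,-5.2],"turn":[0,0,0]},{"translation":[0,3.95,-5.64],"turn":[0,0,0]},{"translation":[0,4.96,-5.91],"turn":[0,0,0]},{"translation":[0,6,-6],"turn":[0,0,0]},{"translation":[0,6.2,-6],"turn":[0,0,0]}]'; python3 -m pendant '[{"translation":[0,0.2,0],"turn":[0,0,0]},{"translation":[0,0.2,0],"turn":[0,0,0]},{"translation":[0,0.2,0],"turn":[0,0,0]}]';python3 -c "
from jars import *
plan([.5304,-.1689,.1097])"
```

```text
clock: 28.08
tcp_pos: [0.5305, -0.1689, 0.1094]
tool_rot: [0.522, -0.522, 0.476, -0.478]
contact_force: [-6.4, 4.8, 25.7]
width: 0.166
clock: 28.33
tcp_pos: [0.5305, -0.1689, 0.1093]
tool_rot: [0.522, -0.522, 0.476, -0.479]
contact_force: [-9.9, 5.6, 28.7]
width: 0.162
  alt turn [-0.19 -0.06  0.14]
  alt turn [ -0.21 179.94  -0.3 ]
 [ 0.53 -0.17  0.11] shift cm [-0.   -0.04 -0.01] turn [-0.19 -0.06  0.14] tcp [ 530.53 -168.92  109.28] F [-9.87  5.63 28.7 ] w 0.16 t 28.3 j6 1.06
  tool axes x,y,z in world: [[0.09, -1.0, 0.0], [0.0, -0.0, -1.0], [1.0, 0.09, 0.0]]
```

```bash
python3 -m pendant '[{"translation":[0,-0.4,0],"turn":[0,0,0]},{"translation":[0,-0.4,0],"turn":[0,0,0]},{"translation":[0,-0.4,0],"turn":[0,0,0]},{"translation":[0,-0.4,0],"turn":[0,0,0]},{"translation":[0,-0.4,0],"turn":[0,0,0]},{"translation":[0,-0.4,0],"turn":[0,0,0]}]' 0.5; python3 -m pendant '[{"translation":[0,-4,0],"turn":[0,0,0]},{"translation":[0,-8,0],"turn":[0,0,0]},{"translation":[0,-12,0],"turn":[0,0,0]},{"translation":[0,-15,0],"turn":[0,0,0]},{"translation":[0,-15,0],"turn":[0,0,0]}]'; python3 -m pendant '[{"translation":[-29.9,0,5.8],"turn":[0,0,0]},{"translation":[-29.9,0,5.8],"turn":[0,0,0]},{"translation":[-29.9,0,5.8],"turn":[0,0,0]},{"translation":[-29.9,0,5.8],"turn":[0,0,0]},{"translation":[-29.9,0,5.8],"turn":[0,0,0]},{"translation":[-29.9,0,5.8],"turn":[0,0,0]},{"translation":[-29.9,0,5.8],"turn":[0,0,0]},{"translation":[-29.9,0,5.8],"turn":[0,0,0]},{"translation":[-29.9,0,5.8],"turn":[0,0,0]},{"translation":[-29.9,0,5.8],"turn":[0,0,0]}]'; python3 -c "
from jars import *
np.set_printoptions(precision=4,suppress=True)
plan([.5612,.1338,.191]);jars('t8',.165);b=snap('scene','s8')[:,:,::-1][170:270,200:360]
a=cv2.imread('pics/t8.png')[160:240,230:350];
cv2.imwrite('pics/c8.png',np.hstack([cv2.resize(a,(390,260),interpolation=2),cv2.resize(b,(390,260),interpolation=2)]))"
```

```text
clock: 28.83
tcp_pos: [0.5297, -0.1685, 0.1071]
tool_rot: [-0.522, 0.522, -0.478, 0.477]
contact_force: [-0.1, 0.1, -0.1]
width: 0.501
clock: 29.25
tcp_pos: [0.5332, -0.1699, 0.2646]
tool_rot: [0.523, -0.521, 0.473, -0.481]
contact_force: [0.7, -0.2, -0.1]
width: 0.503
clock: 30.08
tcp_pos: [0.5608, 0.1347, 0.2568]
tool_rot: [-0.522, 0.523, -0.477, 0.477]
contact_force: [0.4, 0.3, -0.4]
width: 0.503
  alt turn [0.0867 0.0264 0.0586]
  alt turn [   0.092  -179.9735   -0.1361]
 [0.5612 0.1338 0.191 ] shift cm [0.0833 6.5758 0.0388] turn [0.0867 0.0264 0.0586] tcp [560.8308 134.6697 256.7577] F [ 0.3961  0.3049 -0.4042] w 0.5 t 30.1 j6 1.61
  tool axes x,y,z in world: [[0.09, -1.0, 0.0], [-0.0, -0.0, -1.0], [1.0, 0.09, -0.0]]
yellow [256 193  13   5  44] [262.0227 194.9545] [0.5874 0.0844 0.165 ]
yellow [258 204   9   4  22] [262.8182 205.1818] [0.552  0.0822 0.165 ]
green [298 188  12   5  41] [303.2439 190.0488] [ 0.6   -0.058  0.165]
green [299 198  11   4  30] [304.1333 199.6333] [ 0.5667 -0.0602  0.165 ]
```

View pics/c8.png

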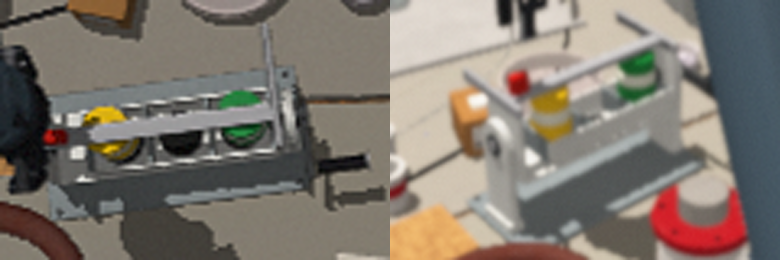

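The cradle is upright again, with the gate still shut and both jars standing in their pockets. Next I'll open the gate, without over-pushing this time.

```bash
python3 -m pendant '[{"translation":[0,2,0],"turn":[0,0,0]},{"translation":[0,5,0],"turn":[0,0,0]},{"translation":[0,6.4,0],"turn":[0,0,0]},{"translation":[0,6.4,0],"turn":[0,0,0]},{"translation":[0,6.4,0],"turn":[0,0,0]},{"translation":[0,6.4,0],"turn":[0,0,0]}]' && python3 -m pendant '[{"translation":[0,0,0],"turn":[0,0,0]},{"translation":[0,0,0],"turn":[0,0,0]},{"translation":[0,0,0],"turn":[0,0,0]},{"translation":[0,0,0],"turn":[0,0,0]},{"translation":[0,0,0],"turn":[0,0,0]},{"translation":[0,0,0],"turn":[0,0,0]},{"translation":[0,0,0],"turn":[0,0,0]},{"translation":[0,0,0],"turn":[0,0,0]}]' 0 30;  python3 -m pendant '[{"translation":[0,0,1],"turn":[0,0,0]},{"translation":[0,0,2],"turn":[0,0,0]},{"translation":[0,0,3],"turn":[0,0,0]},{"translation":[0,0,4],"turn":[0,0,0]},{"translation":[0,0,5],"turn":[0,0,0]},{"translation":[0,0,6],"turn":[0,0,0]},{"translation":[0,0,6.8],"turn":[0,0,0]},{"translation":[0,0,7.3],"turn":[0,0,0]},{"translation":[0,0,7.3],"turn":[0,0,0]},{"translation":[0,0,7.3],"turn":[0,0,0]}]'; python3 -c "
from jars import *
plan([*loc(.075,.122),.191])"
```

```text
clock: 30.68
tcp_pos: [0.5619, 0.1334, 0.1949]
tool_rot: [0.522, -0.521, 0.477, -0.478]
contact_force: [0.4, 0.1, 0.1]
width: 0.499
clock: 31.35
tcp_pos: [0.5621, 0.1344, 0.1951]
tool_rot: [0.523, -0.521, 0.476, -0.478]
contact_force: [-0.2, -0.7, 5.3]
width: 0.15
clock: 32.18
tcp_pos: [0.6348, 0.1414, 0.1942]
tool_rot: [0.523, -0.521, 0.477, -0.477]
contact_force: [0.8, 0.9, 3.4]
width: 0.151
  alt turn [-0.11 -0.04 -0.01]
  alt turn [  0.02 179.96  -0.17]
 [0.64 0.14 0.19] shift cm [0.09 0.32 0.12] turn [-0.11 -0.04 -0.01] tcp [634.81 141.36 194.18] F [0.82 0.87 3.4 ] w 0.15 t 32.2 j6 1.6
  tool axes x,y,z in world: [[0.09, -1.0, -0.0], [0.0, 0.0, -1.0], [1.0, 0.09, 0.0]]
```

```bash
python3 -m pendant '[{"translation":[0,0,0],"turn":[0,0,0]},{"translation":[0,0,0],"turn":[0,0,0]},{"translation":[0,0,0],"turn":[0,0,0]},{"translation":[0,0,0],"turn":[0,0,0]},{"translation":[0,0,0],"turn":[0,0,0]},{"translation":[0,-3,0],"turn":[0,0,0]},{"translation":[0,-6,0],"turn":[0,0,0]},{"translation":[0,-8,0],"turn":[0,0,0]},{"translation":[-4,-9,-5],"turn":[0,0,0]},{"translation":[-8,-9,-5],"turn":[0,0,0]}]' 0.5; python3 -m pendant '[{"translation":[-8,0,0],"turn":[0,0,0]},{"translation":[-8,0,0],"turn":[0,0,0]},{"translation":[-8,0,0],"turn":[0,0,0]},{"translation":[-8,0,0],"turn":[0,0,0]}]' 0.85; python3 -c "
from jars import *
np.set_printoptions(precision=4,suppress=True)
j=jars('t9',.165);print(loc(0,.068),loc(0,-.068));p=j['yellow'];plan([p[0]+.001,p[1],.26])"
```

```text
clock: 33.02
tcp_pos: [0.5824, 0.1996, 0.2839]
tool_rot: [-0.52, 0.521, -0.478, 0.479]
contact_force: [-0.3, 1.4, 0.4]
width: 0.499
clock: 33.35
tcp_pos: [0.5752, 0.2836, 0.2823]
tool_rot: [-0.523, 0.523, -0.476, 0.476]
contact_force: [0.1, 0.7, 0.9]
width: 0.848
yellow [255 193  15  15 168] [261.9226 199.3571] [0.5722 0.085  0.165 ]
green [297 188  14  14 158] [303.5   194.443] [ 0.5847 -0.0585  0.165 ]
red [240 178   8   5  29] [243.5172 179.931 ] [0.6348 0.1391 0.206 ]
[0.5663 0.08  ] [ 0.5787 -0.0554]
  alt turn [0.016  0.0268 0.0441]
  alt turn [   0.0693 -179.9732   -0.0251]
 [0.5732 0.085  0.26  ] shift cm [19.6125  2.2545 -2.0382] turn [0.016  0.0268 0.0441] tcp [575.6215 282.1672 282.3881] F [ 0.1197 -0.8761  0.2762] w 0.85 t 33.4 j6 1.84
  tool axes x,y,z in world: [[0.09, -1.0, 0.0], [-0.0, -0.0, -1.0], [1.0, 0.09, -0.0]]
```

```bash
python3 -m pendant '[{"translation":[19.6,0,-2.2],"turn":[0,0,0]},{"translation":[19.6,0,-2.2],"turn":[0,0,0]},{"translation":[19.6,0,-2.2],"turn":[0,0,0]},{"translation":[19.6,0,-2.2],"turn":[0,0,0]},{"translation":[19.6,0,-2.2],"turn":[0,0,0]},{"translation":[19.6,0,-2.2],"turn":[0,0,0]},{"translation":[19.6,3,-2.2],"turn":[0,0,0]},{"translation":[19.6,6,-2.2],"turn":[0,0,0]},{"translation":[19.6,6,-2.2],"turn":[0,0,0]},{"translation":[19.6,6,-2.2],"turn":[0,0,0]}]'; python3 -c "
from jars import *
plan([.5712,.0845,.142])"
```

```text
clock: 34.23
tcp_pos: [0.5695, 0.0836, 0.2213]
tool_rot: [-0.52, 0.523, -0.479, 0.476]
contact_force: [0.1, -0.6, 1.2]
width: 0.853
  alt turn [ 0.29 -0.14 -0.01]
  alt turn [  0.01 179.86   0.46]
 [0.57 0.08 0.14] shift cm [-0.07  7.93  0.21] turn [ 0.29 -0.14 -0.01] tcp [569.55  83.63 221.32] F [ 0.12 -0.57  1.15] w 0.85 t 34.2 j6 1.52
  tool axes x,y,z in world: [[0.09, -1.0, -0.0], [-0.01, -0.0, -1.0], [1.0, 0.09, -0.01]]
```

```bash
python3 -m pendant '[{"translation":[0,2.5,0.2],"turn":[0,0,0]},{"translation":[0,5,0.2],"turn":[0,0,0]},{"translation":[0,7,0.2],"turn":[0,0,0]},{"translation":[0,7.9,0.2],"turn":[0,0,0]},{"translation":[0,7.9,0.2],"turn":[0,0,0]},{"translation":[0,7.9,0.2],"turn":[0,0,0]}]' && python3 -m pendant '[{"translation":[0,0,0],"turn":[0,0,0]},{"translation":[0,0,0],"turn":[0,0,0]},{"translation":[0,0,0],"turn":[0,0,0]},{"translation":[0,0,0],"turn":[0,0,0]},{"translation":[0,0,0],"turn":[0,0,0]},{"translation":[0,0,0],"turn":[0,0,0]},{"translation":[0,0,0],"turn":[0,0,0]}]' 0 35; python3 -m pendant '[{"translation":[0,-1.5,0],"turn":[0,0,0]},{"translation":[0,-4,0],"turn":[0,0,0]},{"translation":[0,-8,0],"turn":[0,0,0]},{"translation":[0,-12,0],"turn":[0,0,0]},{"translation":[0,-15,0],"turn":[0,0,0]},{"translation":[0,-15,0],"turn":[0,0,0]},{"translation":[0,-15,0],"turn":[0,0,0]}]';  python3 -c "
from jars import *
plan([.585,.35,.29])"
```

```text
clock: 34.73
tcp_pos: [0.5746, 0.0847, 0.1454]
tool_rot: [0.522, -0.521, 0.477, -0.478]
contact_force: [-0.1, -0.6, -0.8]
width: 0.847
clock: 35.32
tcp_pos: [0.5724, 0.0844, 0.1459]
tool_rot: [-0.522, 0.522, -0.477, 0.477]
contact_force: [-7.0, -1.1, 9.2]
width: 0.567
clock: 35.9
tcp_pos: [0.5753, 0.0847, 0.297]
tool_rot: [0.524, -0.52, 0.475, -0.479]
contact_force: [0.0, 0.5, -2.3]
width: 0.569
  alt turn [-0.39 -0.07  0.03]
  alt turn [ -0.04 179.93  -0.61]
 [0.58 0.35 0.29] shift cm [-26.34   0.71   3.33] turn [-0.39 -0.07  0.03] tcp [575.33  84.7  296.97] F [ 0.    0.55 -2.35] w 0.57 t 35.9 j6 1.52
  tool axes x,y,z in world: [[0.09, -1.0, 0.0], [0.01, 0.0, -1.0], [1.0, 0.09, 0.01]]
```

```bash
python3 -m pendant '[{"translation":[-26.3,0,3.3],"turn":[0,0,0]},{"translation":[-26.3,0,3.3],"turn":[0,0,0]},{"translation":[-26.3,0,3.3],"turn":[0,0,0]},{"translation":[-26.3,0,3.3],"turn":[0,0,0]},{"translation":[-26.3,0,3.3],"turn":[0,0,0]},{"translation":[-26.3,0,3.3],"turn":[0,0,0]},{"translation":[-26.3,0,3.3],"turn":[0,0,0]},{"translation":[-26.3,4,3.3],"turn":[0,0,0]},{"translation":[-26.3,8,3.3],"turn":[0,0,0]},{"translation":[-26.3,12,3.3],"turn":[0,0,0]}]'; python3 -m pendant '[{"translation":[0,2,0],"turn":[0,0,0]},{"translation":[0,2,0],"turn":[0,0,0]},{"translation":[0,2,0],"turn":[0,0,0]},{"translation":[0,2,0],"turn":[0,0,0]}]'; python3 -c "
from jars import *
plan([.585,.35,.068])"
```

```text
clock: 36.73
tcp_pos: [0.5825, 0.3503, 0.1712]
tool_rot: [0.522, -0.522, 0.477, -0.477]
contact_force: [0.1, 0.7, -2.8]
width: 0.567
clock: 37.07
tcp_pos: [0.5835, 0.3497, 0.1549]
tool_rot: [0.522, -0.521, 0.477, -0.477]
contact_force: [0.6, -0.1, -0.6]
width: 0.565
  alt turn [-0.08 -0.07 -0.02]
  alt turn [  0.04 179.93  -0.13]
 [0.58 0.35 0.07] shift cm [-0.01  8.69  0.14] turn [-0.08 -0.07 -0.02] tcp [583.46 349.7  154.93] F [ 0.58 -0.08 -0.56] w 0.56 t 37.1 j6 1.93
  tool axes x,y,z in world: [[0.09, -1.0, -0.0], [0.0, 0.0, -1.0], [1.0, 0.09, 0.0]]
```

```bash
python3 -m pendant '[{"translation":[0,3,0.1],"turn":[0,0,0]},{"translation":[0,6,0.1],"turn":[0,0,0]},{"translation":[0,7.8,0.1],"turn":[0,0,0]},{"translation":[0,8.4,0.1],"turn":[0,0,0]},{"translation":[0,8.7,0.1],"turn":[0,0,0]},{"translation":[0,8.9,0.1],"turn":[0,0,0]},{"translation":[0,8.9,0.1],"turn":[0,0,0]},{"translation":[0,8.9,0.1],"turn":[0,0,0]}]'
```

```text
clock: 37.73
tcp_pos: [0.5854, 0.3503, 0.0669]
tool_rot: [0.523, -0.521, 0.477, -0.478]
contact_force: [-0.1, -0.7, -2.1]
width: 0.569
```

```bash
python3 -m pendant '[{"translation":[0,0.2,0],"turn":[0,0,0]},{"translation":[0,0.2,0],"turn":[0,0,0]}]'; python3 -m pendant '[{"translation":[0,0,0],"turn":[0,0,0]},{"translation":[0,0,0],"turn":[0,0,0]},{"translation":[0,0,0],"turn":[0,0,0]},{"translation":[0,0,0],"turn":[0,0,0]},{"translation":[0,-2,0],"turn":[0,0,0]},{"translation":[0,-6,0],"turn":[0,0,0]},{"translation":[0,-10,0],"turn":[0,0,0]},{"translation":[0,-14,0],"turn":[0,0,0]},{"translation":[0,-18,0],"turn":[0,0,0]},{"translation":[0,-21,0],"turn":[0,0,0]}]' 0.85; python3 -c "
from jars import *
plan([.5842,-.0585,.28])"
```

```text
clock: 37.9
tcp_pos: [0.5854, 0.3505, 0.0663]
tool_rot: [0.524, -0.52, 0.476, -0.478]
contact_force: [-2.7, -1.0, 7.7]
width: 0.565
clock: 38.73
tcp_pos: [0.5842, 0.3498, 0.2767]
tool_rot: [0.523, -0.521, 0.477, -0.478]
contact_force: [1.5, 0.3, 1.4]
width: 0.848
  alt turn [-0.2  -0.07 -0.07]
  alt turn [  0.11 179.93  -0.32]
 [ 0.58 -0.06  0.28] shift cm [40.66 -0.39 -3.65] turn [-0.2  -0.07 -0.07] tcp [584.18 349.76 276.71] F [1.49 0.25 1.42] w 0.85 t 38.7 j6 1.93
  tool axes x,y,z in world: [[0.09, -1.0, -0.0], [0.0, 0.0, -1.0], [1.0, 0.09, 0.0]]
```

```bash
python3 -m pendant '[{"translation":[40.7,0,-3.6],"turn":[0,0,0]},{"translation":[40.7,0,-3.6],"turn":[0,0,0]},{"translation":[40.7,0,-3.6],"turn":[0,0,0]},{"translation":[40.7,0,-3.6],"turn":[0,0,0]},{"translation":[40.7,0,-3.6],"turn":[0,0,0]},{"translation":[40.7,0,-3.6],"turn":[0,0,0]},{"translation":[40.7,0,-3.6],"turn":[0,0,0]},{"translation":[40.7,0,-3.6],"turn":[0,0,0]},{"translation":[40.7,0,-3.6],"turn":[0,0,0]},{"translation":[40.7,0,-3.6],"turn":[0,0,0]}]';python3 -m pendant '[{"translation":[0,3,0],"turn":[0,0,0]},{"translation":[0,5,0],"turn":[0,0,0]},{"translation":[0,5,0],"turn":[0,0,0]}]'; python3 -c "
from jars import *
plan([.5842,-.0585,.142]); jars('t10',.085)"
```

```text
clock: 39.57
tcp_pos: [0.584, -0.062, 0.2727]
tool_rot: [-0.521, 0.522, -0.477, 0.478]
contact_force: [0.8, 0.4, -0.5]
width: 0.849
clock: 39.82
tcp_pos: [0.5816, -0.0595, 0.2182]
tool_rot: [-0.52, 0.523, -0.48, 0.475]
contact_force: [-0.9, -0.0, -0.9]
width: 0.846
  alt turn [ 0.43 -0.18 -0.14]
  alt turn [  0.21 179.82   0.68]
 [ 0.58 -0.06  0.14] shift cm [-0.06  7.62  0.32] turn [ 0.43 -0.18 -0.14] tcp [581.63 -59.5  218.18] F [-0.9  -0.01 -0.85] w 0.85 t 39.8 j6 1.27
  tool axes x,y,z in world: [[0.09, -1.0, -0.0], [-0.01, 0.0, -1.0], [1.0, 0.09, -0.01]]
yellow [187 194  14  14 152] [193.15 200.49] [0.59 0.35 0.08]
red [240 178   8   5  28] [243.43 179.75] [0.64 0.14 0.21]
```

Yellow stands at (0.59, 0.35) on the mat. Now the green jar.

```bash
python3 -m pendant '[{"translation":[0,2.5,0.2],"turn":[0,0,0]},{"translation":[0,5,0.2],"turn":[0,0,0]},{"translation":[0,7,0.2],"turn":[0,0,0]},{"translation":[0,7.7,0.2],"turn":[0,0,0]},{"translation":[0,7.7,0.2],"turn":[0,0,0]},{"translation":[0,7.7,0.2],"turn":[0,0,0]}]' && python3 -m pendant '[{"translation":[0,0,0],"turn":[0,0,0]},{"translation":[0,0,0],"turn":[0,0,0]},{"translation":[0,0,0],"turn":[0,0,0]},{"translation":[0,0,0],"turn":[0,0,0]},{"translation":[0,0,0],"turn":[0,0,0]},{"translation":[0,0,0],"turn":[0,0,0]},{"translation":[0,0,0],"turn":[0,0,0]}]' 0 35; python3 -m pendant '[{"translation":[0,-1.5,0],"turn":[0,0,0]},{"translation":[0,-4,0],"turn":[0,0,0]},{"translation":[0,-8,0],"turn":[0,0,0]},{"translation":[0,-12,0],"turn":[0,0,0]},{"translation":[0,-15,0],"turn":[0,0,0]},{"translation":[0,-15,0],"turn":[0,0,0]},{"translation":[0,-15,0],"turn":[0,0,0]}]';  python3 -c "
from jars import *
plan([.588,.269,.29])"
```

```text
clock: 40.37
tcp_pos: [0.5871, -0.0586, 0.1471]
tool_rot: [0.522, -0.522, 0.477, -0.477]
contact_force: [-0.1, -0.8, 0.8]
width: 0.849
clock: 40.95
tcp_pos: [0.5873, -0.0592, 0.1481]
tool_rot: [0.522, -0.521, 0.476, -0.478]
contact_force: [-1.8, 0.7, 5.5]
width: 0.565
clock: 41.53
tcp_pos: [0.5882, -0.0592, 0.2991]
tool_rot: [0.523, -0.521, 0.475, -0.479]
contact_force: [-0.7, 0.3, -1.8]
width: 0.568
  alt turn [-0.38 -0.07  0.12]
  alt turn [ -0.19 179.93  -0.6 ]
 [0.59 0.27 0.29] shift cm [-32.69   0.86   2.91] turn [-0.38 -0.07  0.12] tcp [588.19 -59.18 299.1 ] F [-0.67  0.26 -1.77] w 0.57 t 41.5 j6 1.27
  tool axes x,y,z in world: [[0.09, -1.0, 0.0], [0.01, -0.0, -1.0], [1.0, 0.09, 0.01]]
```

```bash
python3 -m pendant '[{"translation":[-32.7,0,2.9],"turn":[0,0,0]},{"translation":[-32.7,0,2.9],"turn":[0,0,0]},{"translation":[-32.7,0,2.9],"turn":[0,0,0]},{"translation":[-32.7,0,2.9],"turn":[0,0,0]},{"translation":[-32.7,0,2.9],"turn":[0,0,0]},{"translation":[-32.7,0,2.9],"turn":[0,0,0]},{"translation":[-32.7,0,2.9],"turn":[0,0,0]},{"translation":[-32.7,0,2.9],"turn":[0,0,0]},{"translation":[-32.7,0,2.9],"turn":[0,0,0]},{"translation":[-32.7,3,2.9],"turn":[0,0,0]}]'; python3 -m pendant '[{"translation":[0,4,0],"turn":[0,0,0]},{"translation":[0,8,0],"turn":[0,0,0]},{"translation":[0,11,0],"turn":[0,0,0]},{"translation":[0,11,0],"turn":[0,0,0]},{"translation":[0,11,0],"turn":[0,0,0]}]'; python3 -c "
from jars import *
plan([.588,.269,.070])"
```

```text
clock: 42.37
tcp_pos: [0.5877, 0.2728, 0.2692]
tool_rot: [0.525, -0.52, 0.475, -0.477]
contact_force: [1.6, -1.0, 0.1]
width: 0.568
clock: 42.78
tcp_pos: [0.5833, 0.2683, 0.1529]
tool_rot: [-0.52, 0.524, -0.478, 0.476]
contact_force: [-0.1, -0.2, -0.6]
width: 0.565
  alt turn [ 0.41 -0.08  0.11]
  alt turn [ -0.17 179.92   0.65]
 [0.59 0.27 0.07] shift cm [-0.04  8.29  0.53] turn [ 0.41 -0.08  0.11] tcp [583.31 268.29 152.91] F [-0.13 -0.19 -0.6 ] w 0.57 t 42.8 j6 1.81
  tool axes x,y,z in world: [[0.09, -1.0, 0.0], [-0.01, -0.0, -1.0], [1.0, 0.09, -0.01]]
```

```bash
python3 -m pendant '[{"translation":[0,3,0.3],"turn":[0,0,0]},{"translation":[0,6,0.3],"turn":[0,0,0]},{"translation":[0,7.5,0.3],"turn":[0,0,0]},{"translation":[0,8,0.3],"turn":[0,0,0]},{"translation":[0,8.3,0.3],"turn":[0,0,0]},{"translation":[0,8.4,0.3],"turn":[0,0,0]},{"translation":[0,8.4,0.3],"turn":[0,0,0]},{"translation":[0,8.4,0.3],"turn":[0,0,0]}]'
```

```text
clock: 43.45
tcp_pos: [0.5906, 0.2702, 0.0739]
tool_rot: [0.523, -0.521, 0.476, -0.478]
contact_force: [-0.2, -0.1, -0.1]
width: 0.565
```

```bash
python3 -m pendant '[{"translation":[0,0.3,0],"turn":[0,0,0]},{"translation":[0,0.5,0],"turn":[0,0,0]},{"translation":[0,0.6,0],"turn":[0,0,0]},{"translation":[0,0.6,0],"turn":[0,0,0]},{"translation":[0,0.6,0],"turn":[0,0,0]}]'
```

```text
clock: 43.87
tcp_pos: [0.5901, 0.2703, 0.0685]
tool_rot: [0.523, -0.521, 0.477, -0.478]
contact_force: [-3.4, -0.5, 11.0]
width: 0.564
```

Contact with the mat. I'll release, lift, move clear and check.

```bash
python3 -m pendant '[{"translation":[0,0,0],"turn":[0,0,0]},{"translation":[0,0,0],"turn":[0,0,0]},{"translation":[0,0,0],"turn":[0,0,0]},{"translation":[0,0,0],"turn":[0,0,0]},{"translation":[0,-2,0],"turn":[0,0,0]},{"translation":[0,-6,0],"turn":[0,0,0]},{"translation":[0,-10,0],"turn":[0,0,0]},{"translation":[0,-14,0],"turn":[0,0,0]},{"translation":[0,-18,0],"turn":[0,0,0]},{"translation":[0,-22,0],"turn":[0,0,0]}]' 0.85;  python3 -m pendant '[{"translation":[42,0,0],"turn":[0,0,0]},{"translation":[42,0,0],"turn":[0,0,0]},{"translation":[42,0,0],"turn":[0,0,0]},{"translation":[42,0,0],"turn":[0,0,0]},{"translation":[42,0,0],"turn":[0,0,0]},{"translation":[42,0,0],"turn":[0,0,0]},{"translation":[42,0,0],"turn":[0,0,0]},{"translation":[42,0,0],"turn":[0,0,0]},{"translation":[42,0,0],"turn":[0,0,0]},{"translation":[42,0,0],"turn":[0,0,0]}]'; python3 -m pendant '[{"translation":[10,0,0],"turn":[0,0,0]},{"translation":[20,0,0],"turn":[0,0,0]},{"translation":[20,0,0],"turn":[0,0,0]},{"translation":[20,0,0],"turn":[0,0,0]},{"translation":[20,0,0],"turn":[0,0,0]},{"translation":[20,0,0],"turn":[0,0,0]}]'; python3 -c "
from jars import *
np.set_printoptions(precision=4,suppress=True)
jars('t11',.085);b=snap('scene','s11')[:,:,::-1][170:290,140:350]
print('tab expect',loc(.073,.122))
a=cv2.imread('pics/t11.png')[130:280,150:390]
cv2.imwrite('pics/c11.png',np.vstack([cv2.resize(a,(480,300),interpolation=2),cv2.resize(b,(480,280),interpolation=2)]))"
```

```text
clock: 44.7
tcp_pos: [0.5885, 0.2696, 0.2875]
tool_rot: [-0.522, 0.522, -0.477, 0.477]
contact_force: [1.0, -0.4, 0.8]
width: 0.851
clock: 45.53
tcp_pos: [0.626, -0.1473, 0.2855]
tool_rot: [-0.522, 0.522, -0.477, 0.477]
contact_force: [0.8, 0.8, 1.5]
width: 0.854
clock: 46.03
tcp_pos: [0.643, -0.352, 0.2811]
tool_rot: [-0.519, 0.521, -0.48, 0.478]
contact_force: [-0.8, 0.1, -2.0]
width: 0.852
yellow [187 194  14  14 153] [193.1307 200.5359] [0.5851 0.3514 0.085 ]
green [209 193  14  14 144] [215.3542 199.3194] [0.5871 0.2693 0.085 ]
red [240 178   8   5  29] [243.5517 179.7931] [0.6352 0.139  0.206 ]
tab expect [0.6341 0.1404]
```

View pics/c11.png

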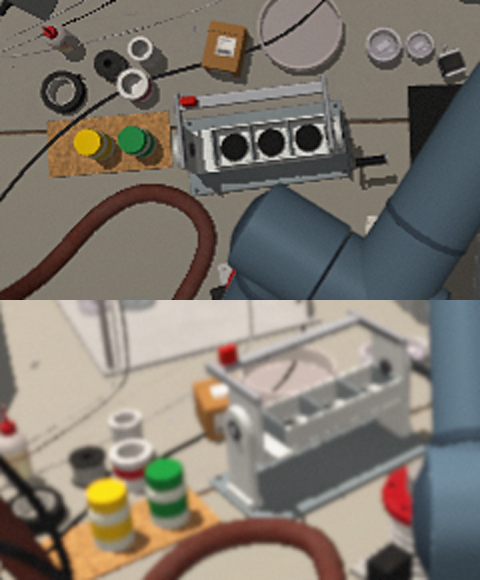

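Both jars stand upright well inside the mat, the gate is open, the cradle is upright, and the bystanders in view are where they were. Handing in.

```bash
python3 -c "
from plant import hand_in
print(hand_in())"
```

```text
the job is handed in; nothing more can be done
None
```

The job is done and handed in at about 46 s on the robot's clock. Only the yellow and green jars were there; I saw no blue jar.

I opened the gate and stood yellow in the tab-side pocket and green in the crank-side pocket. I then shut the gate to its stop and cranked the cradle right over to its stop and back. With the cradle upright I reopened the gate and set both jars on the cork mat.

**Last checks:**
- **Jars:** yellow is at about (0.585, 0.351) and green at (0.587, 0.269). Both stand upright on the mat, at least about 20 mm inside its edges.
- **Cradle:** it is upright. The crank was felt against its stop on the way back, and the tab was seen within 2 mm of where it should be.
- **Gate:** it is open by about 73 of its 75 mm. I stopped short on purpose.
- **Bystanders:** those in the last picture were where they started. The arm hid the fuse carton and the look-alike jars, and I never moved near them low down.

**What disagreed:** on the first opening I pushed the gate about 13 N against its stop, which seems to have turned the cradle about 3°. Floor, tab and felt positions then differed by 3 to 5 mm. Shutting the gate brought the cradle back to its upright stop before the cranking, and the positions agreed again.

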